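# Free a spray mask from a clamp with an unknown thread and lay it out to dry

## Task

Nobody remembers whether the clamp on the green spray jig has a left-hand or a right-hand thread: find by feel which way its red handle loosens and turn it that way until the brass foot is clear of the aluminium mask plate. Then slide the plate out along its guides until it overhangs the open end of the jig and can be pinched, take it off and lay it (do not drop it) right way up, centred and square on the two wooden rests in the cardboard drying tray. Leave the clamp open and do not disturb the loose things standing around.

Things in the scene. Friction and masses are not known exactly. Their poses are not given: they have to be found in the camera images.
- jig: Green steel spray jig, fixed; block 165 x 90 mm with its deck at z = 50 mm. Origin on the table under the screw axis; local x is the slide-out direction, the deck runs from x = -50 to +115 mm. A bridge head (64 mm along x, 92 mm wide, z = 85 to 115 mm) stands over the deck at x = 0. The plate lies on the deck between two side guides, under the bridge.
- jig_end (a point): Middle of the deck's edge at the open end of the jig (jig x = 115 mm, z = 50 mm). Side guides: tops at z = 58 mm, channel 65 mm wide, outer faces 85 mm apart. From jig x = -50 to +60 mm steel lips (top z = 62 mm) cover 5 mm of the plate's long edges, so it cannot be lifted there. Beyond the open end the table is free, apart from a 6 mm high foot flange ending at jig x = 120 mm.
- handle_grip (a point): Centre of the red T-bar handle on the bridge head, on the vertical screw axis, at z = 137 mm. Bar 104 x 18 mm and 24 mm tall (z = 125 to 149 mm), its length along this point's x axis (along the jig's x axis when tight). It turns in place without rising; a brass stem of 11 mm diameter rises through it, from z = 154 to at most 162 mm.
- handle (a joint): Handle angle in rad, 0 as found (fully tight), positive counter-clockwise seen from above. From 0 it can turn only one way, which differs between episodes: one direction loosens with a light drag of about 0.2 N m, up to 1.5 rad (1.2 is enough); the other is blocked within 0.05 rad. Nothing shows which: it must be tried. It stays where it is left.
- clamp_foot (a joint): Rise in m of the brass foot, driven by the handle whichever way it loosens: 0 when tight, 4 mm clears the plate, about 5 mm at 0.75 rad of handle, 6.3 mm at 1.0 rad, 7 mm at 1.2 rad. When down, its 20 mm tip stands in a window of the plate and locks it.
- plate_mid (a point): Centre (half-way up) of the loose aluminium mask plate, 160 x 60 x 5 mm, 0.11 to 0.2 kg; z axis up, x axis along its length and along the jig's x. Start: 35 mm along jig +x from the screw axis, flat, front end flush with the jig's open end. Two 30 x 30 mm windows at x = -35 and +10 mm; solid beyond x = 25 mm. Where it overhangs it can be pinched across its 60 mm width.
- rib (a point): Centre of the blue rib on top of the plate at its front end: 44 mm wide, 5 mm thick (plate x = 75 to 80 mm), rising 8 mm above the plate. A closed fingertip set just above the plate behind it can push the plate out.
- tray_rest (a point): Middle between the two wooden rests of the open cardboard drying tray (fixed), at the height of their tops, 18 mm above the table. Tray 230 mm (its x axis) x 160 mm, 24 mm high, walls and floor 5 mm. Rests 12 mm wide, 46 mm long across the tray, at x = -55 and +55 mm. The plate is to lie along the tray's x axis, either way round; its centre is then 20.5 mm above the table.
- shell_a: Bystander: plain pale wooden dome, 74 mm across, 36 mm high, loose; origin under its centre.
- shell_b: Bystander: plain reddish-brown dome, 74 mm across, 36 mm high, loose; origin under its centre.
- jar: Bystander: amber jar with black cap, 60 mm across, 75 mm high, loose; origin under its centre.
- cup: Bystander: aluminium cup, 72 mm across, 80 mm high, loose; origin under its centre.
- brush: Bystander: paint brush, 190 mm long, lying on the table, loose.
- can: Bystander: white can, 66 mm across, 110 mm high, loose; origin under its centre.
Mind the look-alikes: they are no part of the job. What is meant by the part that bears plate_mid is not black or orange, and is the larger of those in its own colour.

How it is judged:
By the outcome, as a careful person would: the job done as asked, in the order asked, and still so for the second after the job is handed in, with the robot touching nothing.
It also fails if it takes over 70 s, if anything falls off the work surface, if the arm or the gripper's body presses on something with over 40 N, if the wrist force passes 120 N, or if a joint passes its speed limit or range.

## Robot

A 6-joint arm with a two-finger parallel gripper is mounted at the origin on the work surface. World frame = base frame: x ahead of the robot, y to its left, z up, the work surface at z = 0. Lengths are in m, angles in degrees, forces in N, time in s.
With the tool pointing down it reaches from about 0.4 to 0.825 m from the base axis. Payload 7 kg.
Tool frame: the origin (TCP) lies on the centre line of the jaws, within the pads' length; the fingertips stand r.nose_length ahead of it and the grasp point (between the pads) lies 2 mm behind it (r.nose_length is the distance from the TCP to the fingertips, in m); z points along the fingers, y is the direction in which the jaws open and shut (so a half turn about z gives the same grasp; the last joint's range is limited). The gripper opens to 88 mm and grips with 3 to 60 N. Pads are 19 mm wide; open, the fingers measure 130 mm over their backs; the gripper's body (78 mm by 193 mm) begins 47 mm behind the grasp point.
Start: joints at [-58.551, 20.546, 0.682, 0, -70.136, -16.507], TCP at [0.174, -0.652, 0.215] pointing down, gripper open.
Joint ranges: [-176.03, 176.03], [-82.01, 121.73], [-58.28, 71.71], [-173.87, 95.51], [-174.79, -0.11], [-173.66, 173.66]. Speed limits (degrees/s): [136.94, 136.94, 172.46, 180, 180, 180].

## Interface

Orientations are given as [roll, pitch, yaw] about the fixed x, y, z axes, in that order (R = Rz(yaw) Ry(pitch) Rx(roll)).
In Python, from plant import r gives the robot as it stands.
- The arm moves only by the tool apply_moves, never from a script. Its argument "targets" is a list of rows, each a list of 3 entries, a list of its own where there are three numbers: the shift along the tool's x, y, z scaled (see below), then the turn, a rotation vector about the tool's x, y, z scaled (see below), then the finger opening in mm, from 0 to 87.6. A call has 1 to 5 rows; each row shifts and turns the pose as measured when the row begins, along the tool's axes as they then stand; what a row does not reach is not made up. The controller multiplies each number of a shift by 0.04 m and each number of a turn by 8 degrees. A row lasts 1/10 s, in which the tool goes at most 50 mm and 8.59 degrees, less where a joint would pass 70% of its speed; a pose out of reach is approached as far as the arm can. A call with a number of a shift or a turn outside -1 to 1 is refused whole. A call with a gripper value outside its range is refused whole. The fingers move at their own pace and stop on an object; "squeeze" is the grip in N (left out, the last holds). Time passes only in rows, so rows that do not move let the fingers close. It gives the time, the measured TCP pose, the force and the opening at its end, in the units of the state.
- r.get_state(): the state, without advancing time (a new reading comes with each control period).
- r.capture(name): name is "scene" or "side" or "wrist"; returns a dict with "img" (420x560x3 uint8, blue, green, red), "z_map" (420x560 float32, m along the optical axis (not along the pixel's ray), 0 where there is no reading), "fx", "fy", "cx", "cy" (pixels), "camera_from_world" (4x4, takes a point from world to camera coordinates); the wrist camera has in their place "mount" (4x4, takes a point from camera to tool coordinates, whose origin is the TCP and whose axes are the flange's). Camera axes: x right, y up, looking along -z (the intrinsics and any distortion apply to the point x, -y, -z); pixel columns grow to the right and rows downward; lengths in m; the calibration is good to about 2 mm. A picture is of the moment at which its call begins: read the wrist's pose just before it.
- r.close_job(): hands the job in, once; it reports no verdict.
The state is a dict: "time_s": time; "joints": joint angles; "qd": joint speeds; "joint_torque": joint torques, N m; "tcp_pos": TCP position; "eef_rot": TCP orientation; "contact_force": force on the tool from outside, world axes, zero at the start; "moment": the same for the moment, N m; "gripper_width": finger opening in m.
Only numpy, scipy, OpenCV 4.12 (cv2) and the standard library are available. Lean on these libraries where they do the work, as an engineer would, in place of code of your own. Each camera call takes 0.05 s, during which the arm holds its last target.

## Working session

There is one attempt and no reset: what is moved stays moved. The work goes in short steps, Python scripts to look and compute and a tool call to move; the robot and the scene stay as the last step left them, time stands still between calls to the robot, and variables do not carry over. Pictures are saved under pics/ and viewed, and the job is handed in when it is done.

Besides the shell and the picture viewer there is one more tool, called after "Emit:" by a JSON object that holds its "fn" and its "kwargs". apply_moves: Moves the arm, as the interface text tells. Its arguments: {"type":"object","properties":{"targets":{"type":"array","items":{"type":"array"}},"squeeze":{"type":"number"}},"required":["targets"]}

```bash
ls -la; mkdir -p pics; cat > h.py <<'E'
import numpy as np,cv2,pickle,sys
from plant import r
def snap(n,tag):
    s=r.get_state(); c=r.capture(n); c['st']=s
    pickle.dump(c,open(f'pics/{tag}.pkl','wb')); cv2.imwrite(f'pics/{tag}.png',c['img']); return c
E
python3 - <<'E'
from h import *
print(r.nose_length); print(r.get_state())
for n in('scene','side','wrist'):
    c=snap(n,n+'0'); print(n,[c[k] for k in c if k in('fx','fy','cx','cy','camera_from_world','mount')],c.keys())
E
```

```text
total 12
drwxr-xr-x  3 agent agent 4096 Dec  6 19:51 .
drwxr-xr-x 23 root  root  4096 Dec  6 19:51 ..
drwxr-xr-x  2 agent agent 4096 Dec  6 19:51 pics
0.017
{'time_s': 0.0, 'joints': array([-5.85494739e+01,  2.05902749e+01,  6.32512584e-01, -1.79225781e-02,
       -7.01350511e+01, -1.65062008e+01]), 'qd': array([-0.0052004 , -0.00987863, -0.07564513,  0.01741832,  0.01878469,
        0.05234493]), 'joint_torque': array([-9.02587344e-04, -5.82722139e+01,  2.93054849e+01,  6.99767634e+00,
        6.89112276e-03, -1.49005054e-04]), 'tcp_pos': array([ 0.17388766, -0.65169048,  0.21423312]), 'eef_rot': array([ 1.79906224e+02, -1.02183381e-02, -1.65061770e+02]), 'contact_force': array([ 0.051169  ,  0.7582014 , -0.83555333]), 'moment': array([-0.07457447, -0.03299585, -0.02099138]), 'gripper_width': 0.08767364530528092}
scene [395.6994235116225, 395.6994235116225, 287.87198913208715, 208.81000286309128, array([[ 2.56323261e-01,  9.66591016e-01,  4.40955649e-04,
        -1.97150014e-01],
       [-6.14832219e-01,  1.62690852e-01,  7.71694907e-01,
         2.49958944e-01],
       [ 7.45841624
[... 434 characters left out ...]
],
       [-0.16158567,  0.82907178,  0.53528503, -1.11878578],
       [ 0.        ,  0.        ,  0.        ,  1.        ]])] dict_keys(['img', 'z_map', 'fx', 'fy', 'cx', 'cy', 'camera_from_world', 'st'])
wrist [319.16336210580755, 319.16336210580755, 284.4945116164103, 210.50972445699622, array([[-1.25109377e-03,  9.67790994e-01,  2.51751913e-01,
         6.86466385e-02],
       [ 9.99999209e-01,  1.24383558e-03,  1.87962442e-04,
        -1.05451351e-03],
       [-1.31229630e-04,  2.51751949e-01, -9.67791785e-01,
        -1.69791321e-01],
       [ 0.00000000e+00,  0.00000000e+00,  0.00000000e+00,
         1.00000000e+00]])] dict_keys(['img', 'z_map', 'fx', 'fy', 'cx', 'cy', 'mount', 'st'])
```

View pics/scene0.png

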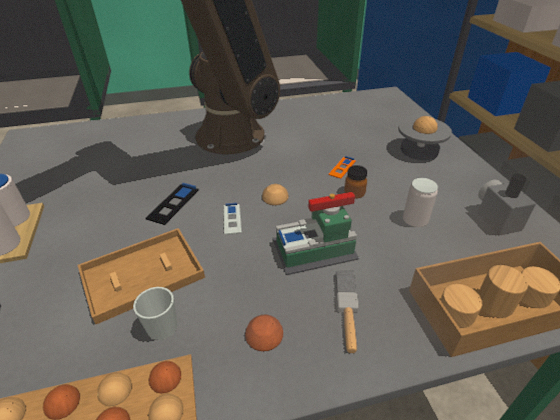

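View pics/side0.png

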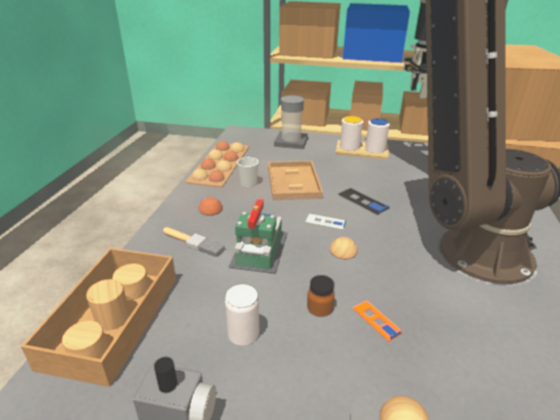

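View pics/wrist0.png

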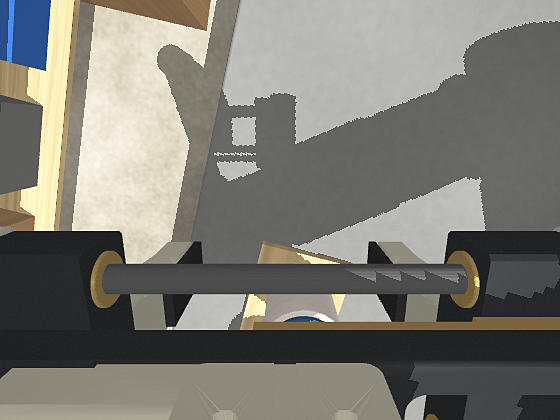

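Scene picture: the jig is at about (318,235), with the red handle at (331,202) and its open end to the left. The tray is at (140,272). The white (silver), black and orange plates on the table are look-alikes. Next I measure.

```bash
cat >> h.py <<'E'
def cloud(c):
    v,u=np.mgrid[0:420,0:560]; d=c['z_map']
    P=np.stack([(u-c['cx'])/c['fx']*d,-(v-c['cy'])/c['fy']*d,-d],-1)
    if 'mount' in c:
        from scipy.spatial.transform import Rotation as R
        T=np.eye(4);T[:3,:3]=R.from_euler('xyz',c['st']['eef_rot'],degrees=True).as_matrix();T[:3,3]=c['st']['tcp_pos']
        M=T@c['mount']
    else: M=np.linalg.inv(c['camera_from_world'])
    W=P@M[:3,:3].T+M[:3,3]; W[d<=0]=np.nan; return W
def load(t): return pickle.load(open(f'pics/{t}.pkl','rb'))
def rect(p,name):
    p=p[np.isfinite(p).all(1)]
    (cx,cy),(w,h),a=cv2.minAreaRect((p[:,:2]*1000).astype(np.float32))
    print(name,len(p),'c',round(cx,1),round(cy,1),'wh',round(w,1),round(h,1),'a',round(a,1),'z',np.round(np.percentile(p[:,2],[2,50,98])*1000,1),'xr',np.round([p[:,0].min(),p[:,0].max(),p[:,1].min(),p[:,1].max()],3))
E
python3 - <<'E'
from h import *
for t in('scene0','side0'):
    c=load(t);W=cloud(c);hsv=cv2.cvtColor(c['img'],cv2.COLOR_BGR2HSV)
    print(t,'table z',np.nanmedian(W[(abs(W[...,2])<.02)][:,2]))
    H,S,V=[hsv[...,i].astype(int) for i in range(3)]
    red=((H<6)|(H>174))&(S>180)&(V>80)
    z=W[...,2]
    on=(W[...,0]>.2)&(W[...,0]<1.2)&(abs(W[...,1])<.7)
    m=red&on&(z>.115)&(z<.16); rect(W[m],'handle')
    hm=W[m].mean(0)
    near=np.hypot(W[...,0]-hm[0],W[...,1]-hm[1])<.2
    g=(H>60)&(H<95)&(S>80)
    rect(W[near&g&(z>.105)&(z<.12)],'bridge top')
    rect(W[near&g&(z>.015)&(z<.065)],'jig block')
    b=(H>100)&(H<125)&(S>100)
    rect(W[near&b&(z>.05)&(z<.075)],'rib')
    rect(W[near&b&(z>.059)&(z<.07)],'ribtop')
    wh=(S<50)&(V>120)
    rect(W[near&wh&(z>.045)&(z<.07)],'plate-ish')
E
python3 - <<'E'
from h import *
for t,(u,v,s) in {'scene0':(320,225,60),'side0':(260,235,55)}.items():
    i=load(t)['img'][v-s:v+s,u-s:u+s]; cv2.imwrite(f'pics/{t}_z.png',cv2.resize(i,(600,600),interpolation=cv2.INTER_CUBIC))
E
```

```text
scene0 table z 0.0009264632696636133
handle 248 c 592.4 143.8 wh 15.8 102.1 a 1.6 z [130.9 148.8 151.4] xr [0.584 0.601 0.093 0.195]
bridge top 315 c 617.3 143.5 wh 41.6 62.2 a 1.2 z [106.7 115.  117.6] xr [0.596 0.639 0.113 0.174]
jig block 492 c 596.3 109.0 wh 84.0 161.3 a 2.4 z [16.4 36.5 49.9] xr [0.554 0.639 0.028 0.191]
rib 168 c 593.2 53.8 wh 43.2 49.9 a 0.2 z [53.8 56.3 63.9] xr [0.572 0.615 0.029 0.079]
ribtop 33 c 600.1 44.8 wh 49.1 38.9 a 63.5 z [59.3 63.1 65.6] xr [0.572 0.615 0.029 0.075]
plate-ish 582 c 590.8 111.7 wh 88.3 165.8 a 1.2 z [53.7 57.4 63.9] xr [0.547 0.636 0.028 0.195]
side0 table z 0.0011964434947941416
handle 63 c 588.7 177.1 wh 12.6 44.6 a 2.4 z [141.9 149.8 152.1] xr [0.582 0.594 0.155 0.199]
bridge top 269 c 589.3 147.5 wh 87.7 66.7 a 2.5 z [105.7 115.2 117.8] xr [0.545 0.632 0.113 0.182]
jig block 69 c 567.3 115.2 wh 34.7 164.3 a 2.5 z [17.8 35.6 46.4] xr [0.547 0.588 0.034 0.197]Traceback (most recent call last):
  File "<stdin>", line 16, in <module>
  File "h.py", line 19, in rect
    print(name,len(p),'c',round(cx,1),round(cy,1),'wh',round(w,1),ro
[... 200 characters left out ...]
                                                      ~~~~~~~~~~~~~^^^^^^^^^^^^^^^^^^
    return _quantile_unchecked(
        a, q, axis, out, overwrite_input, method, keepdims, weights)
    return _ureduce(a,
                    func=_quantile_ureduce_func,
    ...<5 lines>...
                    overwrite_input=overwrite_input,
                    method=method)
    r = func(a, **kwargs)
    result = _quantile(arr,
                       quantiles=q,
    ...<2 lines>...
                       out=out,
                       weights=wgt)
    slices_having_nans = np.isnan(arr[-1, ...])
                                  ~~~^^^^^^^^^
IndexError: index -1 is out of bounds for axis 0 with size 0
```

View pics/scene0_z.png

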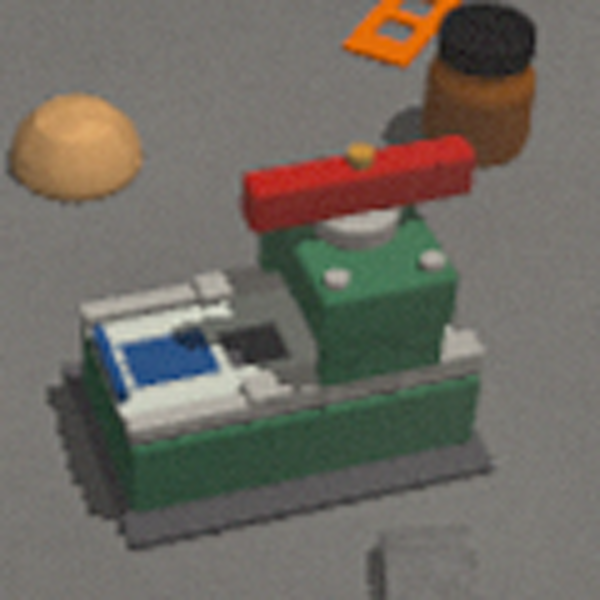

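View pics/side0_z.png

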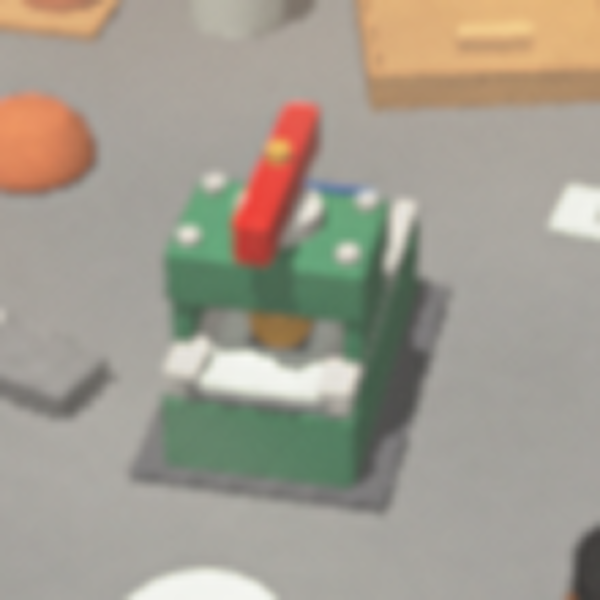

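```bash
python3 - <<'E'
from h import *
for t,bx in {'scene0':(75,230,210,320),'side0':(262,155,328,202)}.items():
    c=load(t);W=cloud(c);hsv=cv2.cvtColor(c['img'],cv2.COLOR_BGR2HSV)
    sub=np.zeros((420,560),bool);sub[bx[1]:bx[3],bx[0]:bx[2]]=1
    H,S,V=[hsv[...,i].astype(int) for i in range(3)]; z=W[...,2]
    tan=(H>5)&(H<25)&(S>70)&sub
    rect(W[tan&(z>.004)&(z<.035)],t+' tray')
    rect(W[tan&(z>.021)&(z<.035)],t+' rim')
    # rests
    (cx,cy),_,_=cv2.minAreaRect((W[tan&(z>.004)&(z<.035)][:,:2]*1000).astype(np.float32))
    m=tan&(z>.013)&(z<.023)&(np.hypot(W[...,0]*1000-cx,W[...,1]*1000-cy)<75)
    n,l,st,cc=cv2.connectedComponentsWithStats(m.astype(np.uint8))
    for k in range(1,n):
        if st[k,4]>8: rect(W[l==k],f'  rest{k} px{cc[k].round()}')
    # all objects above table
    m=((z>.012)&(z<.2)&(W[...,0]>.2)&(W[...,0]<1.1)&(abs(W[...,1])<.65)).astype(np.uint8)
    n,l,st,cc=cv2.connectedComponentsWithStats(m)
    for k in range(1,n):
        if st[k,4]>60: rect(W[l==k],f'  obj px{cc[k].round()}')
i=load('scene0')['img'][225:325,70:215]; cv2.imwrite('pics/trayz.png',cv2.resize(i,None,fx=5,fy=5,interpolation=cv2.INTER_CUBIC))
E
```

```text
scene0 tray 5777 c 568.6 -281.7 wh 166.0 230.1 a 16.8 z [ 4.2  6.3 25.4] xr [ 0.464  0.679 -0.412 -0.149]
scene0 rim 778 c 568.9 -281.5 wh 164.8 230.2 a 16.6 z [21.2 24.  26.7] xr [ 0.464  0.678 -0.412 -0.149]
  rest5 px[165. 260.] 97 c 554.1 -229.0 wh 47.3 12.0 a 16.6 z [13.5 18.3 20.3] xr [ 0.53   0.578 -0.241 -0.218]
  rest6 px[115. 280.] 107 c 585.0 -334.2 wh 49.9 11.9 a 16.8 z [13.2 18.3 20.5] xr [ 0.562  0.609 -0.347 -0.322]
  obj px[423. 136.] 1551 c 266.4 573.0 wh 153.7 130.6 a 87.8 z [ 15.5  80.5 115.3] xr [0.2   0.332 0.497 0.65 ]
  obj px[323. 225.] 4484 c 540.9 186.5 wh 160.8 367.5 a 34.2 z [ 15.3  58.2 149.8] xr [0.382 0.639 0.028 0.314]
  obj px[ 13. 218.] 2010 c 350.1 -566.5 wh 53.3 202.9 a 89.6 z [ 12.2  48.2 126.3] xr [ 0.249  0.452 -0.594 -0.54 ]
  obj px[505. 203.] 2276 c 608.7 596.6 wh 73.5 115.8 a 89.9 z [ 15.3  75.9 140.5] xr [0.551 0.667 0.56  0.633]
  obj px[420. 200.] 1190 c 557.4 393.4 wh 62.9 63.9 a 2.9 z [ 15.   79.9 112.3] xr [0.525 0.589 0.362 0.426]
  obj px[274. 193.] 357 c 381.8 65.4 wh 68.7 53.8 a 80.0 z [12.9 27.  37.2] xr [0.352 0.408 0.032 0.1  ]

[... 2827 characters left out ...]
9 z [12.8 18.8 23. ] xr [0.681 0.866 0.092 0.171]
  obj px[344. 247.] 401 c 371.0 77.0 wh 67.2 59.5 a 18.5 z [12.5 26.6 38. ] xr [0.339 0.407 0.046 0.108]
  obj px[101. 316.] 10821 c 839.8 419.8 wh 164.8 302.6 a 0.1 z [14.1 53.  86.4] xr [0.757 0.922 0.268 0.571]
  obj px[321. 295.] 920 c 408.3 293.3 wh 55.5 56.3 a 52.2 z [14.7 55.8 77.8] xr [0.378 0.438 0.264 0.321]
  obj px[242. 313.] 1705 c 554.1 401.4 wh 62.5 63.5 a 58.0 z [ 15.9  87.8 112.3] xr [0.522 0.586 0.367 0.432]
  obj px[174. 394.] 3857 c 608.2 600.2 wh 113.3 70.9 a 0.2 z [ 44.7  89.7 141.2] xr [0.551 0.665 0.565 0.636]
  obj px[393. 401.] 3064 c 262.7 546.5 wh 99.6 126.9 a 83.5 z [ 78.7  81.3 117. ] xr [0.2   0.33  0.498 0.596]
```

View pics/trayz.png

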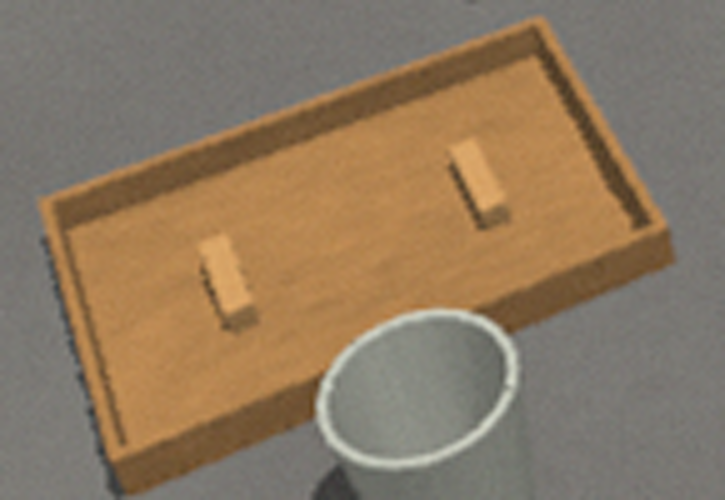

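Measured values, all matching the stated sizes and heights:
- **Jig axis:** about (0.591, 0.144), slide-out yaw about -88.2°.
- **Tray:** centre (0.569, -0.281), long axis -73.3°.

Next I write a planner that suggests rows.

```bash
cat > plan.py <<'E'
# usage: plan.py x y z yaw [maxstep_m] [maxturn] : print suggested rows from present pose
from h import *
from scipy.spatial.transform import Rotation as R
def main(x,y,z,yaw,ms=.04,mt=8.,n=30):
    s=r.get_state(); p=np.array(s['tcp_pos']); q=R.from_euler('xyz',s['eef_rot'],degrees=True)
    print('at',np.round(p*1000,1),np.round(s['eef_rot'],2),'F',np.round(s['contact_force'],1),'M',np.round(s['moment'],2),'w',round(s['gripper_width']*1000,1),'t',round(s['time_s'],2))
    T=np.array([x,y,z]);Q=R.from_euler('xyz',[180,0,yaw],degrees=True)
    for k in range(int(n)):
        d=T-p;L=np.linalg.norm(d);rv=(q.inv()*Q).as_rotvec(degrees=True);a=np.linalg.norm(rv)
        if L<4e-4 and a<.15: break
        d=d*min(1,ms/max(L,1e-9)); rv=rv*min(1,mt/max(a,1e-9))
        sh=np.round(q.inv().apply(d)/.04,2); tr=np.round(rv/8,2)
        print([list(map(float,sh)),list(map(float,tr))])
        p=p+q.apply(sh*.04); q=q*R.from_rotvec(tr*8,degrees=True)
if __name__=='__main__': main(*map(float,sys.argv[1:]))
E
python3 plan.py .591 .144 .215 -88.2
```

```text
at [ 173.9 -651.8  214.5] [ 1.7993e+02 -1.0000e-02 -1.6506e+02] F [-0.4  0.2  0.1] M [-0.01  0.04 -0.06] w 87.7 t 0.15
[[-0.68, 0.74, 0.0], [0.0, 0.0, -1.0]]
[[-0.77, 0.63, 0.0], [0.0, 0.0, -1.0]]
[[-0.85, 0.52, 0.0], [0.0, 0.0, -1.0]]
[[-0.92, 0.4, 0.0], [0.0, 0.0, -1.0]]
[[-0.96, 0.27, 0.0], [0.0, 0.0, -1.0]]
[[-0.99, 0.13, 0.0], [0.0, 0.0, -1.0]]
[[-1.0, -0.01, 0.0], [0.0, 0.0, -1.0]]
[[-0.99, -0.15, 0.0], [0.0, 0.0, -1.0]]
[[-0.96, -0.29, 0.0], [0.0, 0.0, -1.0]]
[[-0.91, -0.42, 0.0], [0.0, 0.01, -0.61]]
[[-0.87, -0.49, -0.0], [0.0, -0.0, 0.0]]
[[-0.87, -0.49, -0.0], [0.0, -0.0, 0.0]]
[[-0.87, -0.49, -0.0], [0.0, -0.0, 0.0]]
[[-0.87, -0.49, -0.0], [0.0, -0.0, 0.0]]
[[-0.87, -0.49, -0.0], [0.0, -0.0, 0.0]]
[[-0.87, -0.49, -0.0], [0.0, -0.0, 0.0]]
[[-0.87, -0.49, -0.0], [0.0, -0.0, 0.0]]
[[-0.87, -0.49, -0.0], [0.0, -0.0, 0.0]]
[[-0.87, -0.49, -0.0], [0.0, -0.0, 0.0]]
[[-0.87, -0.5, -0.0], [0.0, -0.0, 0.0]]
[[-0.87, -0.49, -0.0], [0.0, -0.0, 0.0]]
[[-0.87, -0.5, -0.01], [0.0, -0.0, 0.0]]
[[-0.41, -0.23, -0.0], [0.0, -0.0, 0.0]]
```

Emit:
{"fn": "apply_moves", "kwargs": {"targets": [[[-0.68, 0.74, 0], [0, 0, -1], 60], [[-0.77, 0.63, 0], [0, 0, -1], 60], [[-0.85, 0.52, 0], [0, 0, -1], 60], [[-0.92, 0.4, 0], [0, 0, -1], 60], [[-0.96, 0.27, 0], [0, 0, -1], 60]], "squeeze": 30}}

```text
time_s: 0.65
tcp_pos: [0.2649, -0.4711, 0.2104]
eef_rot: [179.6, 0.1, -124.1]
contact_force: [1.4, 0.3, -0.1]
gripper_width: 0.0605
```

Emit:
{"fn": "apply_moves", "kwargs": {"targets": [[[-0.99, 0.13, 0], [0, 0, -1], 60], [[-1, 0, 0], [0, 0, -1], 60], [[-0.99, -0.15, 0], [0, 0, -1], 60], [[-0.96, -0.29, 0], [0, 0, -1], 60], [[-0.91, -0.42, 0], [0, 0, -0.6], 60]]}}

```text
time_s: 1.15
tcp_pos: [0.354, -0.2832, 0.2105]
eef_rot: [179.8, 0.4, -85.6]
contact_force: [1.1, 0.0, 0.6]
gripper_width: 0.0601
```

```bash
python3 plan.py .591 .144 .215 -88.2
```

```text
at [ 354.  -283.2  210.5] [179.79   0.36 -85.65] F [1.1 0.  0.6] M [-0.03 -0.05  0.01] w 60.1 t 1.15
[[-0.84, -0.55, -0.01], [0.03, 0.04, 0.32]]
[[-0.86, -0.51, -0.01], [-0.0, 0.01, -0.0]]
[[-0.86, -0.51, -0.01], [-0.0, -0.0, -0.0]]
[[-0.86, -0.51, -0.01], [-0.0, -0.0, -0.0]]
[[-0.86, -0.51, -0.01], [-0.0, -0.0, -0.0]]
[[-0.86, -0.51, -0.01], [-0.0, -0.0, -0.0]]
[[-0.86, -0.51, -0.01], [-0.0, -0.0, -0.0]]
[[-0.86, -0.52, -0.01], [-0.0, -0.0, -0.0]]
[[-0.86, -0.51, -0.01], [-0.0, -0.0, -0.0]]
[[-0.86, -0.52, -0.01], [-0.0, -0.0, -0.0]]
[[-0.86, -0.52, -0.01], [-0.0, -0.0, -0.0]]
[[-0.86, -0.51, -0.0], [-0.0, -0.0, -0.0]]
[[-0.17, -0.11, -0.0], [-0.0, -0.0, -0.0]]
```

Emit:
{"fn": "apply_moves", "kwargs": {"targets": [[[-0.84, -0.55, 0], [0, 0, 0.32], 60], [[-0.86, -0.51, 0], [0, 0, 0], 60], [[-0.86, -0.51, 0], [0, 0, 0], 60], [[-0.86, -0.51, 0], [0, 0, 0], 60], [[-0.86, -0.51, 0], [0, 0, 0], 60]]}}

```text
time_s: 1.65
tcp_pos: [0.4518, -0.0993, 0.2121]
eef_rot: [179.9, 0.4, -88.1]
contact_force: [1.4, -0.1, 0.8]
gripper_width: 0.06
```

Emit:
{"fn": "apply_moves", "kwargs": {"targets": [[[-0.86, -0.51, 0], [0, 0, 0], 60], [[-0.86, -0.51, 0], [0, 0, 0], 60], [[-0.86, -0.51, 0], [0, 0, 0], 60], [[-0.86, -0.51, 0], [0, 0, 0], 60], [[-0.86, -0.51, 0], [0, 0, 0], 45]]}}

```text
time_s: 2.15
tcp_pos: [0.5496, 0.0847, 0.2135]
eef_rot: [180.0, 0.4, -88.0]
contact_force: [0.6, -0.8, -0.2]
gripper_width: 0.056
```

```bash
python3 plan.py .591 .144 .215 -88.2; python3 - <<'E'
from h import *
c=snap('wrist','w1')
E
```

```text
at [549.6  84.7 213.5] [179.95   0.41 -87.97] F [ 0.6 -0.8 -0.2] M [-0.09  0.05  0.06] w 56.0 t 2.15
[[-0.8, -0.6, -0.02], [0.01, 0.05, 0.03]]
[[-0.65, -0.48, -0.01], [-0.0, 0.0, -0.0]]
```

View pics/w1.png

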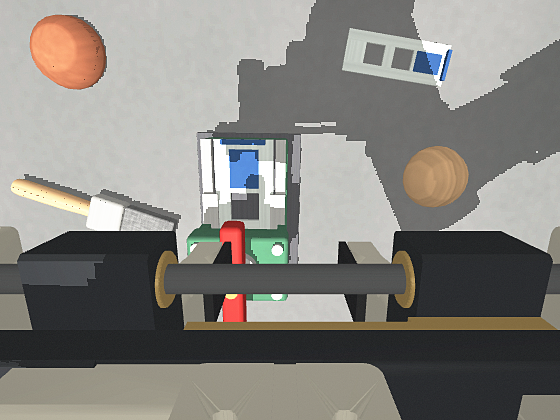

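The wrist view shows the jig's open end at about (245,140), the handle at (233,265) and the plate's blue pad at (243,170). I measure again from this closer view.

```bash
python3 - <<'E'
from h import *
c=load('w1');W=cloud(c);hsv=cv2.cvtColor(c['img'],cv2.COLOR_BGR2HSV)
H,S,V=[hsv[...,i].astype(int) for i in range(3)]; z=W[...,2]
near=(abs(W[...,0]-.59)<.07)&(abs(W[...,1]-.1)<.12)
red=((H<6)|(H>174))&(S>150)
rect(W[near&red&(z>.14)],'handle top')
b=(H>100)&(H<130)&(S>100)
rect(W[near&b&(z>.05)&(z<.075)],'blue'); rect(W[near&b&(z>.060)&(z<.07)],'ribtop')
v,u=np.mgrid[0:420,0:560]
rect(W[near&(z>.040)&(z<.066)&(v<230)],'deck/guides')
rect(W[near&(z>.0555)&(z<.0605)&(v<230)],'guidetops')
rect(W[near&(z>.003)&(z<.012)&(v<230)],'flange')
E
```

```text
handle top 1204 c 577.5 116.7 wh 121.9 59.0 a 58.7 z [141.2 148.8 150.6] xr [0.521 0.599 0.074 0.178]
blue 1340 c 592.3 54.4 wh 49.7 43.5 a 89.9 z [54.3 55.9 64.1] xr [0.571 0.614 0.03  0.079]
ribtop 232 c 592.3 31.8 wh 43.5 4.9 a 2.0 z [61.6 63.3 64.8] xr [0.571 0.614 0.03  0.035]
deck/guides 7442 c 590.1 77.8 wh 87.8 97.4 a 0.7 z [47.4 55.7 63.5] xr [0.546 0.634 0.029 0.126]
guidetops 2910 c 591.2 76.3 wh 85.0 93.5 a 1.3 z [55.5 56.4 59.6] xr [0.549 0.634 0.029 0.123]
flange 1866 c 591.3 76.9 wh 120.3 126.9 a 1.0 z [4.7 6.3 7.9] xr [0.53  0.652 0.014 0.14 ]
```

Emit:
{"fn": "apply_moves", "kwargs": {"targets": [[[-0.8, -0.6, 0], [0, 0.05, 0.05], 40], [[-0.65, -0.48, 0], [0, 0, 0], 40], [[0, 0, 0.5], [0, 0, 0], 40]]}}

```text
time_s: 2.5
tcp_pos: [0.597, 0.1534, 0.1944]
eef_rot: [-179.8, 0.1, -88.1]
contact_force: [0.5, -0.1, -0.6]
gripper_width: 0.0406
```

```bash
python3 plan.py .591 .144 .145 -88.6
```

```text
at [597.  153.4 194.4] [-1.7979e+02  7.0000e-02 -8.8130e+01] F [ 0.5 -0.1 -0.6] M [-0.04  0.12 -0.01] w 40.6 t 2.5
[[0.18, 0.13, 0.97], [-0.03, 0.01, 0.06]]
[[0.05, 0.03, 0.26], [0.0, -0.0, -0.0]]
```

Emit:
{"fn": "apply_moves", "kwargs": {"targets": [[[0.2, 0.15, 0.3], [0, 0, 0.06], 40], [[0, 0, 0], [0, 0, 0], 40]]}}

```text
time_s: 2.7
tcp_pos: [0.5898, 0.1459, 0.1781]
eef_rot: [179.9, -0.0, -88.5]
contact_force: [0.5, -0.0, -0.3]
gripper_width: 0.0401
```

```bash
python3 plan.py .591 .144 .145 -88.6
```

```text
at [589.8 145.9 178.1] [ 1.7989e+02 -5.0000e-02 -8.8550e+01] F [ 0.5 -0.  -0.3] M [-0.03  0.15  0.01] w 40.1 t 2.7
[[0.05, -0.03, 0.83], [0.01, -0.01, 0.01]]
```

Emit:
{"fn": "apply_moves", "kwargs": {"targets": [[[0.05, -0.03, 0.4], [0, 0, 0], 40], [[0, 0, 0.35], [0, 0, 0], 40], [[0, 0, 0], [0, 0, 0], 40]]}}

```text
time_s: 3.0
tcp_pos: [0.5917, 0.1439, 0.1481]
eef_rot: [179.9, -0.0, -88.5]
contact_force: [-0.1, 0.5, 0.2]
gripper_width: 0.0398
```

```bash
python3 plan.py .591 .144 .145 -88.6;  python3 - <<'E'
from h import *
for n in('scene','side'):
    i=snap(n,n+'1')['img']
    i=i[160:260,270:370] if n=='scene' else i[180:280,210:310]
    cv2.imwrite(f'pics/{n}1z.png',cv2.resize(i,(600,600),interpolation=cv2.INTER_CUBIC))
E
```

```text
at [591.7 143.9 148.1] [ 1.7994e+02 -5.0000e-02 -8.8520e+01] F [-0.1  0.5  0.2] M [-0.02  0.14  0.01] w 39.8 t 3.0
[[-0.0, 0.02, 0.08], [0.01, -0.01, 0.01]]
```

View pics/scene1z.png

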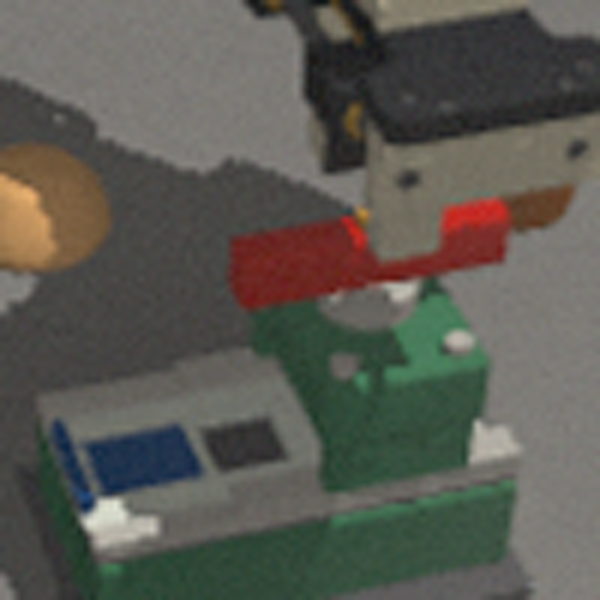

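View pics/side1z.png

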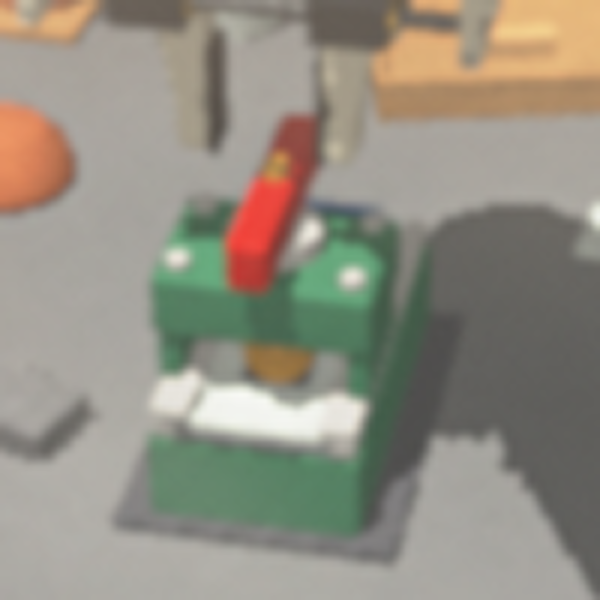

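```bash
python3 - <<'E'
from h import *
def proj(c,P):
    q=c['camera_from_world']@np.r_[P,1]; return np.round([c['cx']+c['fx']*q[0]/-q[2],c['cy']-c['fy']*q[1]/-q[2]],1)
for t,o in(('scene1',(270,160)),('side1',(210,180))):
    c=load(t)
    for nm,P in dict(stem=(.591,.144,.158),fingR=(.591+.0199+.01,.144,.131),fingRout=(.6319,.144,.131),fingL=(.571,.144,.131),barA=(.591,.144+.052,.149),barB=(.591,.144-.052,.149)).items():
        p=proj(c,P); print(t,nm,p,(p-o)*6)
    W=cloud(c);hsv=cv2.cvtColor(c['img'],cv2.COLOR_BGR2HSV)
    g=(hsv[...,0]>12)&(hsv[...,0]<30)&(hsv[...,1]>90)&(W[...,2]>.145)&(W[...,2]<.17)&(np.hypot(W[...,0]-.591,W[...,1]-.144)<.03)
    if g.sum()>3: rect(W[g],'stem')
    m=((hsv[...,0]<6)|(hsv[...,0]>174))&(hsv[...,1]>150)&(W[...,2]>.12)&(W[...,2]<.16)&(np.hypot(W[...,0]-.591,W[...,1]-.144)<.08)
    rect(W[m],'bar')
E
```

```text
scene1 stem [331.7 193.9] [370.2 203.4]
scene1 fingR [335.5 212.2] [393.  313.2]
scene1 fingRout [337.3 215.5] [403.8 333. ]
scene1 fingL [327.8 198.3] [346.8 229.8]
scene1 barA [353.9 193.4] [503.4 200.4]
scene1 barB [308.3 201. ] [229.8 246. ]
stem 4 c 591.4 139.9 wh 4.4 1.3 a 12.1 z [152.4 154.3 155.5] xr [0.589 0.594 0.139 0.14 ]
bar 392 c 592.7 143.6 wh 16.2 102.5 a 1.0 z [128.1 142.7 150.6] xr [0.585 0.601 0.092 0.195]
side1 stem [255.4 205.6] [272.4 153.6]
side1 fingR [243.7 213.6] [202.2 201.6]
side1 fingRout [239.4 213.1] [176.4 198.6]
side1 fingL [263.6 216.1] [321.6 216.6]
side1 barA [249.9 220.5] [239.4 243. ]
side1 barB [260.6 198.1] [303.6 108.6]
stem 12 c 590.0 146.8 wh 7.3 9.4 a 15.9 z [152.2 155.3 157.6] xr [0.586 0.594 0.141 0.152]
bar 134 c 588.2 169.5 wh 61.7 16.1 a 89.3 z [133.1 148.7 152. ] xr [0.58  0.597 0.139 0.2  ]
```

```bash
python3 - <<'E'
from h import *
c=load('scene1');W=cloud(c)
for v in range(180,212,2): print(v,[tuple(np.round(W[v,u]*1000).astype(int)) for u in (334,338,342)],c['img'][v,338])
c=load('side1');W=cloud(c)
for v in range(186,216,2): print(v,[tuple(np.round(W[v,u]*1000).astype(int)) for u in (242,244,267)])
print(r.get_state()['tcp_pos'],r.nose_length)
E
```

```text
180 [(np.int64(685), np.int64(107), np.int64(265)), (np.int64(689), np.int64(113), np.int64(267)), (np.int64(688), np.int64(121), np.int64(265))] [52 50 49]
182 [(np.int64(687), np.int64(106), np.int64(262)), (np.int64(687), np.int64(114), np.int64(261)), (np.int64(689), np.int64(121), np.int64(261))] [45 45 50]
184 [(np.int64(685), np.int64(107), np.int64(257)), (np.int64(686), np.int64(115), np.int64(256)), (np.int64(686), np.int64(122), np.int64(254))] [82 94 96]
186 [(np.int64(687), np.int64(107), np.int64(254)), (np.int64(686), np.int64(115), np.int64(252)), (np.int64(686), np.int64(123), np.int64(250))] [ 97 112 116]
188 [(np.int64(680), np.int64(110), np.int64(243)), (np.int64(680), np.int64(118), np.int64(242)), (np.int64(680), np.int64(126), np.int64(241))] [72 82 84]
190 [(np.int64(680), np.int64(111), np.int64(239)), (np.int64(679), np.int64(119), np.int64(236)), (np.int64(681), np.int64(126), np.int64(237))] [53 52 52]
192 [(np.int64(681), np.int64(110), np.int64(235)), (np.int64(681), np.int64(118), np.int64(233)), (np.int64(681), np.int64(126), np.int64(232))] [ 92 107 
[... 2954 characters left out ...]
 (np.int64(691), np.int64(-92), np.int64(2)), (np.int64(560), np.int64(154), np.int64(167))]
208 [(np.int64(695), np.int64(-83), np.int64(-1)), (np.int64(686), np.int64(-76), np.int64(4)), (np.int64(619), np.int64(-96), np.int64(2))]
210 [(np.int64(690), np.int64(-67), np.int64(2)), (np.int64(685), np.int64(-72), np.int64(0)), (np.int64(616), np.int64(-85), np.int64(1))]
212 [(np.int64(687), np.int64(-55), np.int64(3)), (np.int64(627), np.int64(121), np.int64(120)), (np.int64(614), np.int64(-75), np.int64(1))]
214 [(np.int64(631), np.int64(127), np.int64(118)), (np.int64(625), np.int64(129), np.int64(120)), (np.int64(589), np.int64(30), np.int64(63))]
[0.59266438 0.14433175 0.15000914] 0.017
```

```bash
python3 - <<'E'
from h import *
c=snap('wrist','w2');v,u=np.mgrid[0:420,0:560]; d=c['z_map']
P=np.stack([(u-c['cx'])/c['fx']*d,-(v-c['cy'])/c['fy']*d,-d],-1);M=c['mount'];T=(P@M[:3,:3].T+M[:3,3])*1000
T[d<=0]=np.nan
print(c['st']['tcp_pos'],c['st']['gripper_width'])
m=(abs(T[...,0])<20)&(abs(T[...,1])<60)&(abs(T[...,1])>12)&(T[...,2]>-60)&(T[...,2]<30)
q=T[m]; print(len(q))
for lo in range(-60,30,6):
    s=q[(q[:,2]>=lo)&(q[:,2]<lo+6)]
    if len(s): print(lo,len(s),s.min(0).round(),s.max(0).round())
E
```

```text
[0.59266438 0.14433175 0.15000914] 0.03988689379665195
3219
-60 685 [ -8. -23. -60.] [  7.  25. -54.]
-54 116 [ -8. -19. -54.] [  4.  21. -48.]
-48 141 [ -8. -33. -48.] [ 13.  35. -42.]
-42 326 [ -8. -34. -42.] [ 13.  37. -36.]
-36 451 [ -8. -35. -36.] [ 13.  37. -30.]
-30 363 [  5. -35. -30.] [ 13.  37. -24.]
-24 329 [  2. -35. -24.] [ 13.  37. -18.]
-18 165 [  0. -35. -18.] [ 13.  37. -12.]
-12 15 [  7. -22. -12.] [ 11.  24. -11.]
0 9 [15. 12.  4.] [19. 12.  5.]
18 59 [-12. -15.  23.] [15. 22. 24.]
24 560 [-16. -37.  24.] [20. 40. 30.]
```

View pics/w2.png

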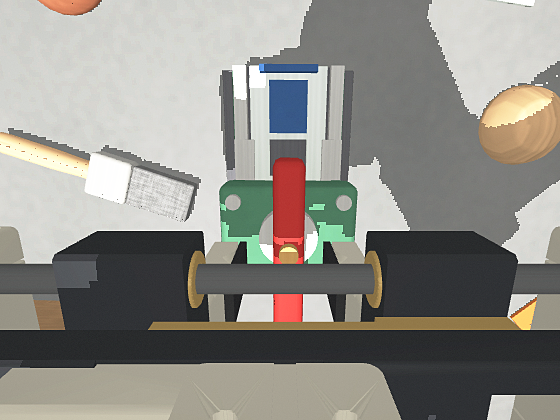

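All three cameras agree that the fingertips end about 12 mm behind the reported TCP (tip z ≈ 0.162 with TCP z = 0.149). The interface says they should be 17 mm ahead of it. I'll trust what I measured: tip z = TCP z + 0.0125. I descend in steps and watch the force.

Emit:
{"fn": "apply_moves", "kwargs": {"targets": [[[0, 0, 0.3], [0, 0, 0], 40], [[0, 0, 0.25], [0, 0, 0], 40], [[0, 0, 0], [0, 0, 0], 40]]}}

```text
time_s: 3.45
tcp_pos: [0.5938, 0.145, 0.1285]
eef_rot: [-179.7, 0.1, -88.5]
contact_force: [-0.7, -0.2, -0.5]
gripper_width: 0.0404
```

```bash
python3 plan.py .591 .144 .117 -88.6;  python3 - <<'E'
from h import *
for n in('scene','side'):
    i=snap(n,n+'2')['img']
    i=i[160:260,270:370] if n=='scene' else i[180:280,210:310]
    cv2.imwrite(f'pics/{n}2z.png',cv2.resize(i,(400,400),interpolation=cv2.INTER_CUBIC))
a=cv2.imread('pics/scene2z.png');b=cv2.imread('pics/side2z.png');cv2.imwrite('pics/both2.png',np.hstack([a,b]))
E
```

```text
at [593.8 145.  128.5] [-1.7971e+02  1.1000e-01 -8.8490e+01] F [-0.7 -0.2 -0.5] M [0.01 0.18 0.01] w 40.4 t 3.45
[[0.02, 0.07, 0.29], [-0.04, 0.01, 0.01]]
```

View pics/both2.png

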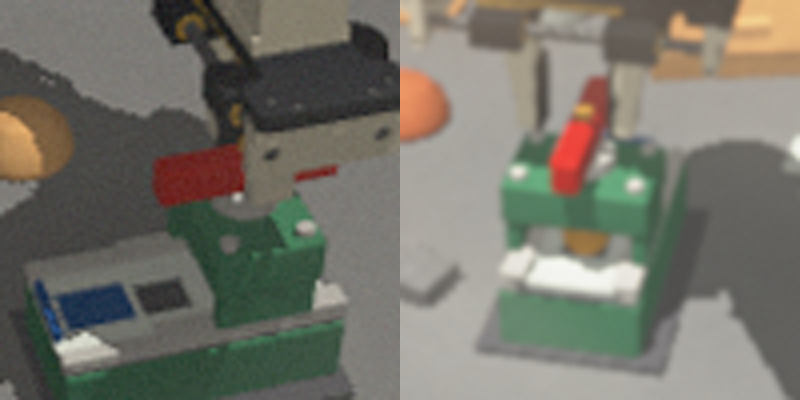

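Both views show the fingers straddling the bar, with the tips now about two-thirds of the way down it. I go 8 mm lower, recentre and close.

Emit:
{"fn": "apply_moves", "kwargs": {"targets": [[[0.02, 0.07, 0.2], [-0.03, 0, 0], 40], [[0, 0, 0], [0, 0, 0], 14], [[0, 0, 0], [0, 0, 0], 14], [[0, 0, 0], [0, 0, 0], 14]], "squeeze": 25}}

```text
time_s: 3.95
tcp_pos: [0.5918, 0.1444, 0.1215]
eef_rot: [-179.9, 0.1, -88.5]
contact_force: [-0.4, -0.2, -0.4]
gripper_width: 0.0217
```

```bash
python3 plan.py .591 .144 .12 -88.6
```

```text
at [591.8 144.4 121.5] [-1.7986e+02  1.3000e-01 -8.8470e+01] F [-0.4 -0.2 -0.4] M [0.03 0.15 0.02] w 21.7 t 3.95
[[0.01, 0.02, 0.04], [-0.02, 0.02, 0.02]]
```

Emit:
{"fn": "apply_moves", "kwargs": {"targets": [[[0, 0, 0], [0, 0, 0], 14], [[0, 0, 0], [0, 0, 0], 14]]}}

```text
time_s: 4.15
tcp_pos: [0.5906, 0.1443, 0.1215]
eef_rot: [-180.0, 0.1, -88.5]
contact_force: [1.3, -1.2, -1.5]
gripper_width: 0.0178
```

```bash
python3 plan.py .591 .144 .12 -88.6
```

```text
at [590.6 144.3 121.5] [-1.7996e+02  1.3000e-01 -8.8500e+01] F [ 1.3 -1.2 -1.5] M [-0.2  -0.48 -0.14] w 17.8 t 4.15
[[0.01, -0.01, 0.04], [-0.0, 0.02, 0.01]]
```

The bar is gripped at 17.8 mm. I feel for the direction with 4° counter-clockwise first (tool z negative).

Emit:
{"fn": "apply_moves", "kwargs": {"targets": [[[0, 0, 0], [0, 0, -0.25], 14], [[0, 0, 0], [0, 0, -0.25], 14]]}}

```text
time_s: 4.35
tcp_pos: [0.5907, 0.1443, 0.1214]
eef_rot: [-179.9, 0.1, -84.5]
contact_force: [-1.2, 0.5, -1.4]
gripper_width: 0.0175
```

```bash
python3 plan.py .591 .144 .12 -88.6
```

```text
at [590.7 144.3 121.4] [-1.7994e+02  1.4000e-01 -8.4450e+01] F [-1.2  0.5 -1.4] M [ 0.06  0.44 -0.24] w 17.5 t 4.35
[[0.01, -0.01, 0.04], [-0.01, 0.02, 0.52]]
```

Emit:
{"fn": "apply_moves", "kwargs": {"targets": [[[0, 0, 0], [0, 0, -0.25], 14], [[0, 0, 0], [0, 0, -0.25], 14]]}}

```text
time_s: 4.55
tcp_pos: [0.5909, 0.1443, 0.1215]
eef_rot: [-179.9, 0.1, -80.3]
contact_force: [-1.3, 0.4, -0.4]
gripper_width: 0.0175
```

```bash
python3 plan.py .591 .144 .12 -88.6; python3 - <<'E'
from h import *
c=snap('scene','sc3');i=c['img'][160:260,270:370];cv2.imwrite('pics/sc3z.png',cv2.resize(i,(600,600),interpolation=cv2.INTER_CUBIC))
W=cloud(c);hsv=cv2.cvtColor(c['img'],cv2.COLOR_BGR2HSV)
m=((hsv[...,0]<6)|(hsv[...,0]>174))&(hsv[...,1]>150)&(W[...,2]>.12)&(W[...,2]<.16)&(np.hypot(W[...,0]-.591,W[...,1]-.144)<.08)
rect(W[m],'bar')
E
```

```text
at [590.9 144.3 121.5] [-1.7991e+02  1.5000e-01 -8.0330e+01] F [-1.3  0.4 -0.4] M [ 0.08  0.44 -0.22] w 17.5 t 4.55
[[0.01, -0.0, 0.04], [-0.01, 0.02, 1.0]]
[[-0.0, -0.0, -0.0], [0.0, -0.0, 0.03]]
bar 219 c 597.3 115.0 wh 17.5 44.6 a 9.5 z [129.4 145.  150.8] xr [0.586 0.607 0.093 0.136]
```

View pics/sc3z.png

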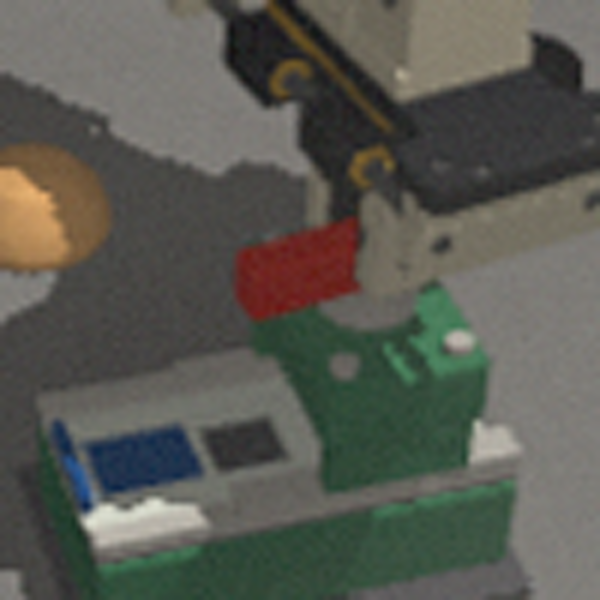

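The bar followed to about 8° (rect angle 9.5°) at a steady 0.22 N m, so counter-clockwise loosens. I carry on to about 1.3 rad.

Emit:
{"fn": "apply_moves", "kwargs": {"targets": [[[0, 0, 0], [0, 0, -0.8], 14], [[0, 0, 0], [0, 0, -0.8], 14], [[0, 0, 0], [0, 0, -0.8], 14], [[0, 0, 0], [0, 0, -0.8], 14], [[0, 0, 0], [0, 0, -0.8], 14]]}}

```text
time_s: 5.1
tcp_pos: [0.5917, 0.1447, 0.1215]
eef_rot: [-179.7, 0.1, -47.4]
contact_force: [-0.0, 1.1, -0.8]
gripper_width: 0.0177
```

Emit:
{"fn": "apply_moves", "kwargs": {"targets": [[[0, 0, 0], [0, 0, -0.8], 14], [[0, 0, 0], [0, 0, -0.8], 14], [[0, 0, 0], [0, 0, -0.8], 14], [[0, 0, 0], [0, 0, -0.8], 14]]}}

```text
time_s: 5.5
tcp_pos: [0.5922, 0.1453, 0.1215]
eef_rot: [-179.7, -0.1, -21.0]
contact_force: [-1.9, 0.2, 0.3]
gripper_width: 0.018
```

```bash
python3 plan.py .591 .144 .12 -88.6 
```

```text
at [592.2 145.3 121.5] [-1.7966e+02 -7.0000e-02 -2.0970e+01] F [-1.9  0.2  0.3] M [ 0.2   0.54 -0.27] w 18.0 t 5.5
[[-0.02, 0.04, 0.04], [-0.01, 0.0, 1.0]]
[[0.0, 0.0, -0.0], [-0.0, 0.0, 1.0]]
[[0.0, -0.0, -0.0], [-0.0, 0.0, 1.0]]
[[0.0, -0.0, -0.0], [-0.01, 0.0, 1.0]]
[[0.0, -0.0, -0.0], [-0.0, 0.0, 1.0]]
[[0.0, -0.0, -0.0], [-0.0, 0.0, 1.0]]
[[0.0, -0.0, -0.0], [-0.01, 0.01, 1.0]]
[[0.0, -0.0, -0.0], [-0.0, 0.0, 1.0]]
[[0.0, -0.0, -0.0], [-0.01, 0.01, 0.45]]
```

Emit:
{"fn": "apply_moves", "kwargs": {"targets": [[[0, 0, 0], [0, 0, -0.5], 14], [[0, 0, 0], [0, 0, -0.35], 14], [[0, 0, 0], [0, 0, 0], 45], [[0, 0, 0], [0, 0, 0], 45], [[0, 0, 0], [0, 0, 0], 45]]}}

```text
time_s: 6.0
tcp_pos: [0.5931, 0.1457, 0.1219]
eef_rot: [-179.6, -0.2, -14.0]
contact_force: [-1.0, -0.1, -0.3]
gripper_width: 0.0365
```

Emit:
{"fn": "apply_moves", "kwargs": {"targets": [[[0, 0, -0.5], [0, 0, 0], 45], [[0, 0, -1], [0, 0, 0], 45], [[0, 0, -0.5], [0, 0, 0], 30], [[0, 0, 0], [0, 0, 0], 0]]}}

```text
time_s: 6.4
tcp_pos: [0.5926, 0.1447, 0.2038]
eef_rot: [-179.7, -0.1, -14.3]
contact_force: [-0.8, -0.7, -0.5]
gripper_width: 0.0341
```

```bash
python3 plan.py .591 .052 .19 -88.6;python3 - <<'E'
from h import *
for n in('scene','side'):
    c=snap(n,n+'4');i=c['img']
    i=i[160:260,270:370] if n=='scene' else i[180:280,210:310]
    cv2.imwrite(f'pics/{n}4z.png',cv2.resize(i,(400,400),interpolation=cv2.INTER_CUBIC))
    W=cloud(c);hsv=cv2.cvtColor(c['img'],cv2.COLOR_BGR2HSV)
    m=((hsv[...,0]<6)|(hsv[...,0]>174))&(hsv[...,1]>150)&(W[...,2]>.12)&(W[...,2]<.16)&(np.hypot(W[...,0]-.591,W[...,1]-.144)<.08)
    rect(W[m],'bar')
a=cv2.imread('pics/scene4z.png');b=cv2.imread('pics/side4z.png');cv2.imwrite('pics/both4.png',np.hstack([a,b]))
E
```

```text
at [592.6 144.7 203.8] [-1.7973e+02 -1.4000e-01 -1.4280e+01] F [-0.8 -0.7 -0.5] M [-0.02  0.16 -0.03] w 34.1 t 6.4
[[0.23, 0.96, 0.14], [-0.0, 0.0, 1.0]]
[[0.36, 0.92, 0.14], [-0.0, 0.0, 1.0]]
[[0.16, 0.3, 0.05], [-0.01, 0.0, 1.0]]
[[0.0, 0.0, 0.0], [-0.0, 0.0, 1.0]]
[[0.0, 0.0, 0.0], [-0.0, 0.0, 1.0]]
[[0.0, 0.0, 0.0], [-0.01, 0.0, 1.0]]
[[0.0, -0.0, 0.0], [-0.0, 0.0, 1.0]]
[[0.0, -0.0, 0.0], [-0.01, 0.01, 1.0]]
[[0.0, -0.0, 0.0], [-0.0, 0.0, 1.0]]
[[0.0, -0.0, 0.0], [-0.0, 0.0, 0.29]]
bar 245 c 593.4 145.4 wh 22.6 101.3 a 75.2 z [129.8 148.9 151. ] xr [0.544 0.643 0.123 0.162]
bar 299 c 590.2 150.0 wh 17.7 101.3 a 76.6 z [131.5 143.7 151.6] xr [0.541 0.639 0.131 0.168]
```

View pics/both4.png

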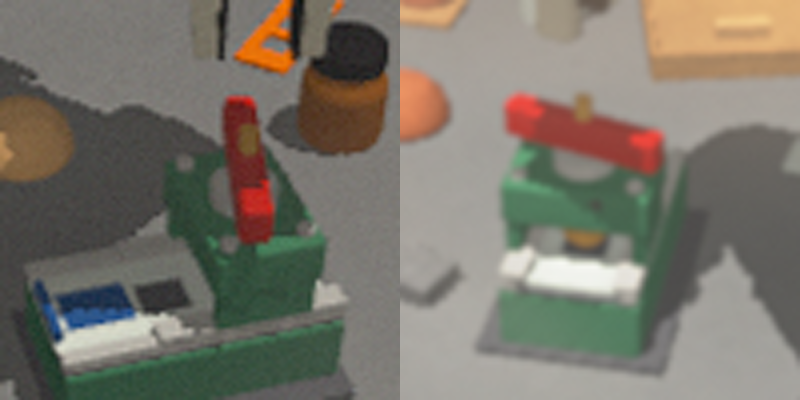

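The handle stands at about 75° (1.31 rad), and the stem and foot have risen. Now I go behind the rib with the fingers closed.

Emit:
{"fn": "apply_moves", "kwargs": {"targets": [[[0.23, 0.96, 0], [0, 0, 1], 0], [[0.36, 0.85, 0], [0, 0, 1], 0], [[0.1, 0.2, 0], [0, 0, 1], 0], [[0, 0, 0], [0, 0, 1], 0], [[0, 0, 0], [0, 0, 1], 0]]}}

```text
time_s: 7.0
tcp_pos: [0.5871, 0.0554, 0.1933]
eef_rot: [179.6, 0.3, -55.8]
contact_force: [-0.1, -0.1, -0.3]
gripper_width: 0.0002
```

Emit:
{"fn": "apply_moves", "kwargs": {"targets": [[[0, 0, 0], [0, 0, 1], 0], [[0, 0, 0], [0, 0, 1], 0], [[0, 0, 0], [0, 0, 1], 0], [[0, 0, 0], [0, 0, 1], 0], [[0, 0, 0], [0, 0, 0.2], 0]]}}

```text
time_s: 7.5
tcp_pos: [0.583, 0.0535, 0.1847]
eef_rot: [178.8, -0.2, -91.3]
contact_force: [-0.6, -0.4, 0.6]
gripper_width: 0.0002
```

```bash
python3 plan.py .592 .057 .075 -88.6
```

```text
at [583.   53.5 184.7] [178.78  -0.21 -91.33] F [-0.6 -0.4  0.6] M [ 0.04 -0.    0.01] w 0.2 t 7.5
[[-0.04, -0.1, 0.99], [0.15, -0.02, -0.34]]
[[-0.03, -0.08, 1.0], [0.0, -0.0, -0.0]]
[[-0.02, -0.07, 0.75], [0.0, -0.0, -0.0]]
```

Emit:
{"fn": "apply_moves", "kwargs": {"targets": [[[-0.04, -0.15, 0.7], [0.15, 0, -0.34], 0], [[-0.03, -0.08, 0.7], [0, 0, 0], 0], [[0, 0, 0.7], [0, 0, 0], 0], [[0, 0, 0.3], [0, 0, 0], 0], [[0, 0, 0], [0, 0, 0], 0]]}}

```text
time_s: 8.0
tcp_pos: [0.5887, 0.0547, 0.0801]
eef_rot: [179.6, -0.3, -88.8]
contact_force: [-0.1, -0.1, 1.1]
gripper_width: 0.0003
```

```bash
python3 plan.py .592 .057 .046 -88.6;python3 - <<'E'
from h import *
for n in('scene','wrist'):
    c=snap(n,n+'5');i=c['img']
    i=i[160:260,260:360] if n=='scene' else i[0:420,70:490]
    cv2.imwrite(f'pics/{n}5z.png',cv2.resize(i,(400,400),interpolation=cv2.INTER_CUBIC))
a=cv2.imread('pics/scene5z.png');b=cv2.imread('pics/wrist5z.png');cv2.imwrite('pics/both5.png',np.hstack([a,b]))
E
```

```text
at [588.7  54.7  80.1] [179.63  -0.31 -88.76] F [-0.1 -0.1  1.1] M [0.09 0.12 0.02] w 0.3 t 8.0
[[-0.06, -0.09, 0.85], [0.05, -0.04, -0.02]]
```

View pics/both5.png

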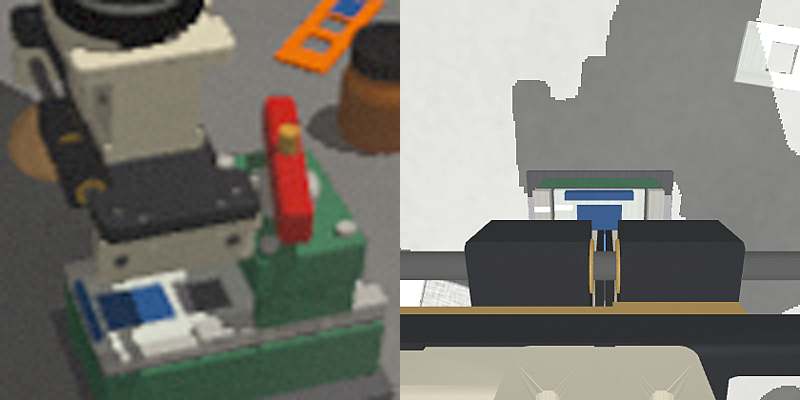

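Emit:
{"fn": "apply_moves", "kwargs": {"targets": [[[-0.06, -0.09, 0.4], [0.05, 0, 0], 0], [[0, 0, 0.3], [0, 0, 0], 0], [[0, 0, 0], [0, 0, 0], 0]]}}

```text
time_s: 8.4
tcp_pos: [0.5965, 0.0584, 0.0576]
eef_rot: [-179.4, -0.2, -88.7]
contact_force: [0.2, 0.1, 0.3]
gripper_width: 0.0002
```

```bash
python3 plan.py .592 .057 .046 -88.6;python3 - <<'E'
from h import *
c=snap('scene','sc6');i=c['img']
cv2.imwrite(f'pics/sc6z.png',cv2.resize(i[170:270,260:360],(600,600),interpolation=cv2.INTER_CUBIC))
c=snap('side','sd6');i=c['img']
cv2.imwrite(f'pics/sd6z.png',cv2.resize(i[170:270,210:310],(600,600),interpolation=cv2.INTER_CUBIC))
E
```

```text
at [596.5  58.4  57.6] [-1.7942e+02 -1.5000e-01 -8.8710e+01] F [0.2 0.1 0.3] M [ 0.02  0.2  -0.02] w 0.2 t 8.4
[[0.03, 0.12, 0.29], [-0.07, -0.02, -0.01]]
```

View pics/sc6z.png

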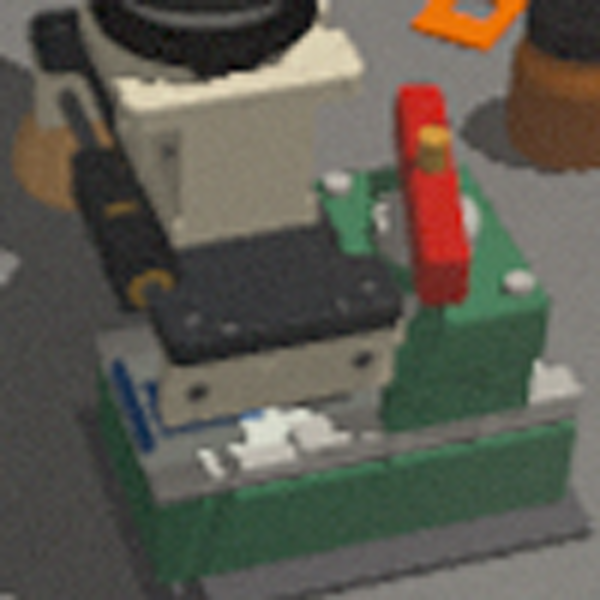

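View pics/sd6z.png

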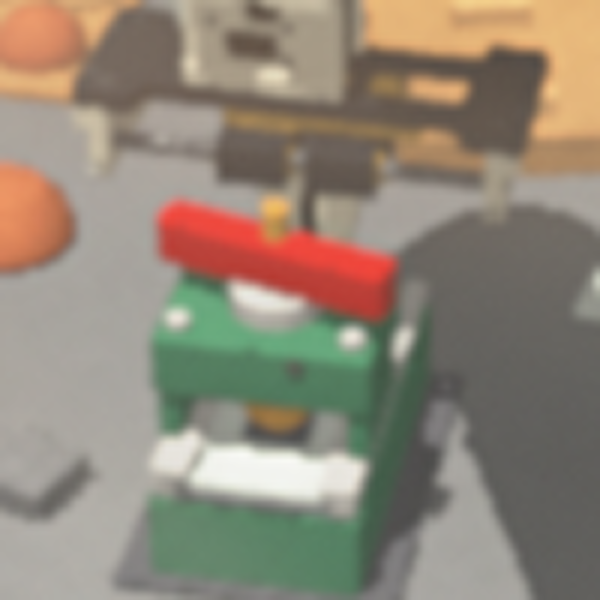

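```bash
python3 - <<'E'
from h import *
c=load('sd6');W=cloud(c)
t=c['st']['tcp_pos'];print(t)
for (u,v) in [(100,165),(100,150),(497,210),(497,190),(340,225),(305,220),(345,180),(250,180),(270,80)]:
    print((u,v),np.round((W[170+v//6,210+u//6])*1000))
c=load('sc6');W=cloud(c)
for (u,v) in [(170,415),(170,370),(280,385),(390,370),(380,260),(250,405),(140,290)]:
    print((u,v),np.round((W[170+v//6,260+u//6])*1000))
E
```

```text
[0.59703409 0.0585604  0.05839753]
(100, 165) [679. 101. 146.]
(100, 150) [680.  99. 150.]
(497, 210) [510.  96. 142.]
(497, 190) [510.  95. 153.]
(340, 225) [583.  68. 110.]
(305, 220) [599.  69. 111.]
(345, 180) [574.  94. 147.]
(250, 180) [615.  97. 143.]
(270, 80) [607.  83. 185.]
(170, 415) [684.  23. 141.]
(170, 370) [690.  21. 167.]
(280, 385) [682.  59. 144.]
(390, 370) [636. 117.  97.]
(380, 260) [671.  96. 180.]
(250, 405) [683.  49. 139.]
(140, 290) [634.  26. 152.]
```

Emit:
{"fn": "apply_moves", "kwargs": {"targets": [[[0.03, 0.12, 0.1], [-0.07, 0, 0], 0], [[0, 0, 0.15], [0, 0, 0], 0], [[0, 0, 0], [0, 0, 0], 0]]}}

```text
time_s: 8.8
tcp_pos: [0.5931, 0.0574, 0.0502]
eef_rot: [-179.8, -0.1, -88.7]
contact_force: [-0.3, -0.7, 0.0]
gripper_width: 0.0002
```

```bash
python3 plan.py .592 .057 .046 -88.6
```

```text
at [593.1  57.4  50.2] [-1.7977e+02 -7.0000e-02 -8.8690e+01] F [-0.3 -0.7  0. ] M [ 0.01  0.12 -0.  ] w 0.2 t 8.8
[[0.01, 0.03, 0.1], [-0.03, -0.01, -0.01]]
```

Emit:
{"fn": "apply_moves", "kwargs": {"targets": [[[0, 0.03, 0.08], [-0.03, 0, 0], 0], [[0, 0, 0.04], [0, 0, 0], 0], [[0, 0, 0], [0, 0, 0], 0]]}}

```text
time_s: 9.1
tcp_pos: [0.592, 0.0573, 0.0451]
eef_rot: [180.0, -0.1, -88.7]
contact_force: [0.4, 0.2, -0.7]
gripper_width: 0.0004
```

```bash
python3 plan.py .592 .057 .046 -88.6;python3 - <<'E'
from h import *
c=snap('scene','sc7');i=c['img']
cv2.imwrite(f'pics/sc7z.png',cv2.resize(i[200:270,260:330],(700,700)[:2] and (600,600),interpolation=cv2.INTER_CUBIC))
E
```

```text
at [592.   57.3  45.1] [ 1.7998e+02 -7.0000e-02 -8.8690e+01] F [ 0.4  0.2 -0.7] M [ 0.08  0.13 -0.02] w 0.4 t 9.1
[[0.01, -0.0, -0.02], [0.0, -0.01, -0.01]]
```

View pics/sc7z.png

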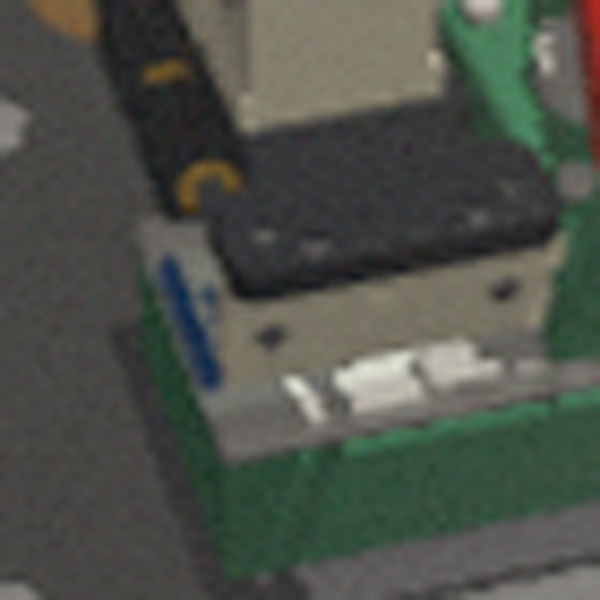

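Emit:
{"fn": "apply_moves", "kwargs": {"targets": [[[0.2, 0, 0], [0, 0, 0], 0], [[0.2, 0, 0], [0, 0, 0], 0], [[0.2, 0, 0], [0, 0, 0], 0], [[0.2, 0, 0], [0, 0, 0], 0]]}}

```text
time_s: 9.55
tcp_pos: [0.5929, 0.0238, 0.0453]
eef_rot: [-180.0, -0.1, -88.6]
contact_force: [0.4, -0.4, 0.1]
gripper_width: 0.0005
```

```bash
python3 plan.py .592 -.015 .0455 -88.6 .01;python3 - <<'E'
from h import *
c=snap('wrist','w8');i=c['img']
cv2.imwrite(f'pics/w8z.png',i[80:300,150:450].repeat(2,0).repeat(2,1))
W=cloud(c);hsv=cv2.cvtColor(i,cv2.COLOR_BGR2HSV);H,S=hsv[...,0],hsv[...,1]
b=(H>100)&(H<130)&(S>100)&(W[...,2]>.058)&(W[...,2]<.07)&(abs(W[...,0]-.59)<.04)
if b.sum()>5: rect(W[b],'rib')
E
```

```text
at [592.9  23.8  45.3] [-1.800e+02 -6.000e-02 -8.862e+01] F [ 0.4 -0.4  0.1] M [0.29 0.1  0.03] w 0.5 t 9.55
[[0.25, 0.01, -0.0], [-0.0, -0.01, -0.0]]
[[0.25, 0.01, -0.0], [-0.0, 0.0, -0.0]]
[[0.25, 0.01, -0.0], [-0.0, 0.0, -0.0]]
[[0.22, 0.02, -0.0], [-0.0, 0.0, -0.0]]
rib 388 c 592.9 8.6 wh 42.8 5.5 a 0.7 z [58.2 62.9 64.5] xr [0.572 0.614 0.006 0.011]
```

View pics/w8z.png

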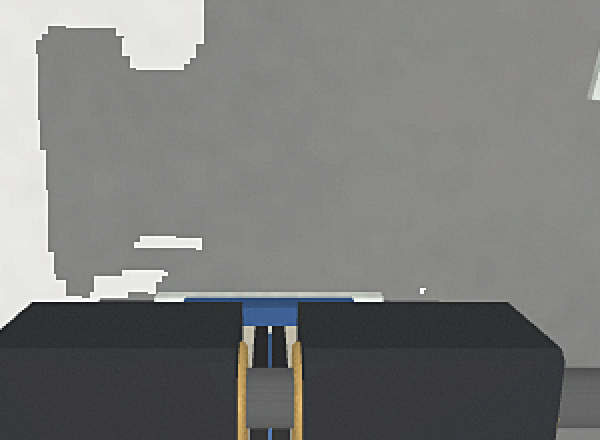

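The rib has moved 23 mm with the fingertip (rib now at y = 0.0086). About 39 mm more to go.

Emit:
{"fn": "apply_moves", "kwargs": {"targets": [[[0.25, 0, 0], [0, 0, 0], 0], [[0.25, 0, 0], [0, 0, 0], 0], [[0.25, 0, 0], [0, 0, 0], 0], [[0.22, 0, 0], [0, 0, 0], 0], [[0, 0, 0], [0, 0, 0], 0]]}}

```text
time_s: 10.1
tcp_pos: [0.5936, -0.0206, 0.0454]
eef_rot: [180.0, -0.1, -88.7]
contact_force: [-0.4, 0.2, 0.1]
gripper_width: 0.0004
```

Emit:
{"fn": "apply_moves", "kwargs": {"targets": [[[-0.2, 0, 0], [0, 0, 0], 0], [[-0.1, 0, -0.7], [0, 0, 0], 0], [[0, 0, -0.8], [0, 0, 0], 70], [[0, 0, -0.3], [0, 0, 0], 70], [[0, 0, 0], [0, 0, 0], 70]]}}

```text
time_s: 10.6
tcp_pos: [0.5927, -0.0065, 0.1187]
eef_rot: [179.8, -0.1, -88.8]
contact_force: [0.0, 0.6, -0.5]
gripper_width: 0.019
```

```bash
python3 plan.py .593 0 .12 -88.6;python3 - <<'E'
from h import *
c=snap('wrist','w9')
W=cloud(c);hsv=cv2.cvtColor(c['img'],cv2.COLOR_BGR2HSV);H,S=hsv[...,0],hsv[...,1]
n=(abs(W[...,0]-.59)<.05)&(abs(W[...,1])<.15)
b=(H>100)&(H<130)&(S>100)&(W[...,2]>.058)&(W[...,2]<.07)&n
rect(W[b],'rib')
v,u=np.mgrid[0:420,0:560]
rect(W[n&(W[...,2]>.045)&(W[...,2]<.07)&(W[...,1]<.022)],'overhang')
c=snap('scene','sc9');cv2.imwrite('pics/sc9z.png',cv2.resize(c['img'][170:270,230:360],(780,600),interpolation=cv2.INTER_CUBIC))
E
```

```text
at [592.7  -6.5 118.7] [ 1.7984e+02 -1.2000e-01 -8.8760e+01] F [ 0.   0.6 -0.5] M [ 0.09  0.05 -0.04] w 19.0 t 10.6
[[-0.16, -0.01, -0.03], [0.02, -0.01, -0.02]]
rib 476 c 593.1 -24.4 wh 43.1 27.9 a 1.4 z [60.6 63.1 64.5] xr [ 0.572  0.615 -0.039 -0.01 ]
overhang 5269 c 592.9 -8.3 wh 60.2 60.2 a 1.3 z [53.7 55.5 63.7] xr [ 0.563  0.623 -0.039  0.021]
```

View pics/w9.png

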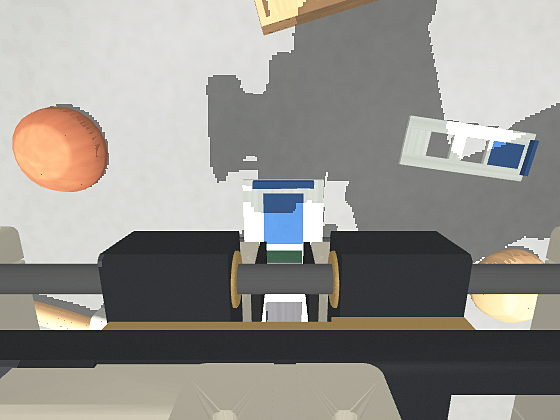

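View pics/sc9z.png

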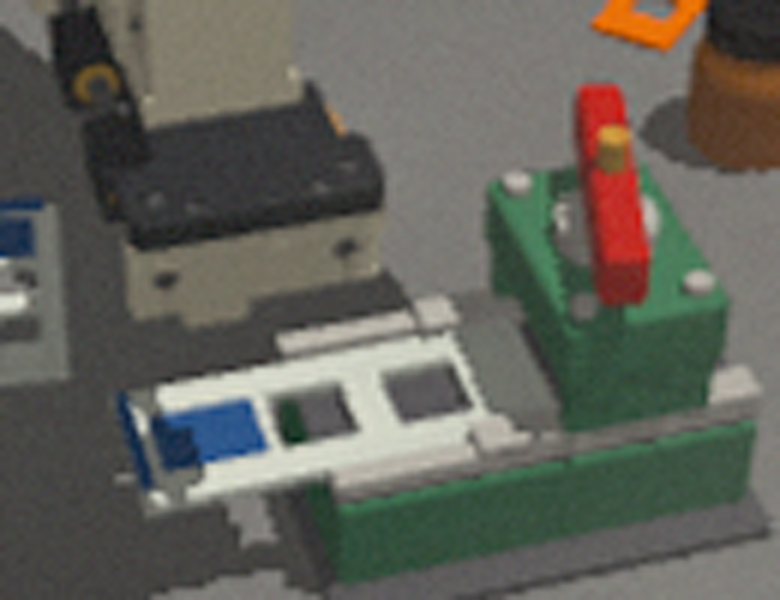

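The plate has slid out straight. It overhangs about 68 mm (front at y = -0.039, 60.2 mm wide, x-centre 0.593, angle 1.3°), and its centre is still over the deck. I open and go to the pinch position just beyond the jig end.

Emit:
{"fn": "apply_moves", "kwargs": {"targets": [[[0, 0, 0], [0, 0, 0], 80], [[0, 0, 0], [0, 0, 0], 80], [[-0.2, 0, 0], [0, 0, 0], 80], [[-0.2, 0, 0], [0, 0, 0], 80], [[0, 0, 0], [0, 0, 0], 80]]}}

```text
time_s: 11.2
tcp_pos: [0.5888, 0.0101, 0.112]
eef_rot: [179.3, -0.2, -88.8]
contact_force: [-0.3, 0.2, 0.8]
gripper_width: 0.0669
```

```bash
python3 plan.py .593 .011 .0275 -88.7
```

```text
at [588.8  10.1 112. ] [179.28  -0.22 -88.84] F [-0.3  0.2  0.8] M [-0.    0.06  0.03] w 66.9 t 11.2
[[-0.01, -0.06, 1.0], [0.09, -0.03, -0.02]]
[[-0.01, -0.05, 1.0], [-0.0, 0.0, 0.0]]
[[-0.0, -0.01, 0.11], [-0.0, 0.0, 0.0]]
```

Emit:
{"fn": "apply_moves", "kwargs": {"targets": [[[0, -0.1, 0.2], [0.09, 0, 0], 80], [[0, 0, 0.2], [0, 0, 0], 80], [[0, 0, 0], [0, 0, 0], 80]]}}

```text
time_s: 11.5
tcp_pos: [0.5927, 0.0111, 0.095]
eef_rot: [180.0, -0.2, -88.8]
contact_force: [-0.1, 0.7, 0.2]
gripper_width: 0.0799
```

```bash
python3 plan.py .593 .011 .0275 -88.7
```

```text
at [592.7  11.1  95. ] [179.99  -0.22 -88.76] F [-0.1  0.7  0.2] M [ 0.01  0.15 -0.01] w 79.9 t 11.5
[[-0.0, -0.0, 1.0], [0.0, -0.03, -0.01]]
[[-0.0, -0.01, 0.69], [0.0, 0.0, 0.0]]
```

Emit:
{"fn": "apply_moves", "kwargs": {"targets": [[[0, 0, 0.5], [0, 0, 0], 80], [[0, 0, 0.5], [0, 0, 0], 80], [[0, 0, 0.4], [0, 0, 0], 80], [[0, 0, 0.2], [0, 0, 0], 80], [[0, 0, 0], [0, 0, 0], 80]]}}

```text
time_s: 12.0
tcp_pos: [0.5936, 0.0109, 0.0303]
eef_rot: [-180.0, -0.2, -88.7]
contact_force: [-0.1, -0.6, 0.3]
gripper_width: 0.0801
```

```bash
python3 plan.py .593 .011 .0275 -88.7;python3 - <<'E'
from h import *
i=snap('scene','scA')['img'][180:280,230:360]; cv2.imwrite('pics/scAz.png',cv2.resize(i,(780,600),interpolation=cv2.INTER_CUBIC))
E
```

```text
at [593.6  10.9  30.3] [-179.97   -0.23  -88.74] F [-0.1 -0.6  0.3] M [0.06 0.09 0.01] w 80.1 t 12.0
[[-0.0, 0.01, 0.07], [-0.0, -0.03, -0.0]]
```

View pics/scAz.png

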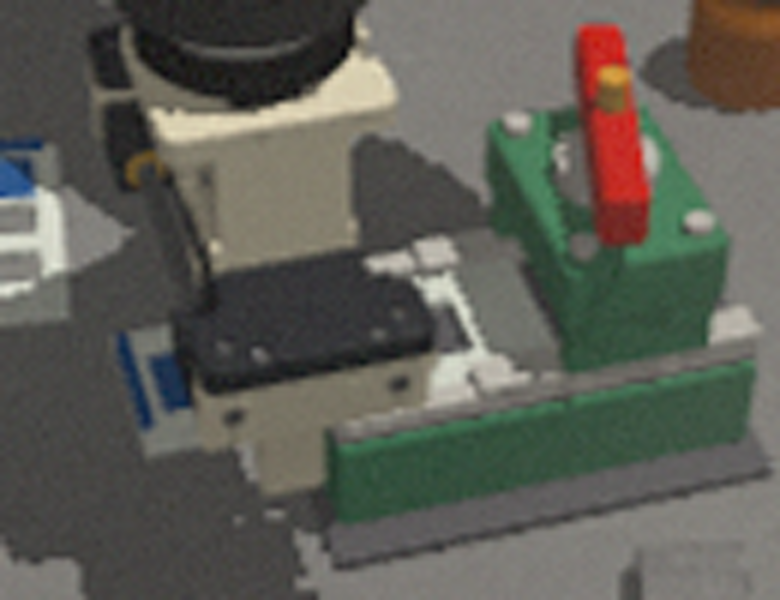

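Emit:
{"fn": "apply_moves", "kwargs": {"targets": [[[0.08, 0.01, 0.06], [0, 0, 0], 80], [[0, 0, 0], [0, 0, 0], 55], [[0, 0, 0], [0, 0, 0], 55], [[0, 0, 0], [0, 0, 0], 55], [[0, 0, 0], [0, 0, 0], 55]], "squeeze": 45}}

```text
time_s: 12.55
tcp_pos: [0.5953, 0.0078, 0.0313]
eef_rot: [-179.7, -0.2, -88.7]
contact_force: [-0.2, -0.9, -1.3]
gripper_width: 0.0588
```

Emit:
{"fn": "apply_moves", "kwargs": {"targets": [[[0, 0, 0], [0, 0, 0], 55], [[0, 0, 0], [0, 0, 0], 55]]}}

```text
time_s: 12.75
tcp_pos: [0.5953, 0.0078, 0.0315]
eef_rot: [-179.7, -0.2, -88.7]
contact_force: [0.6, 0.4, -1.8]
gripper_width: 0.0587
```

```bash
python3 plan.py .593 .011 .0275 -88.7
```

```text
at [595.3   7.8  31.5] [-1.7968e+02 -1.6000e-01 -8.8720e+01] F [ 0.6  0.4 -1.8] M [ 0.02  0.09 -0.03] w 58.7 t 12.75
[[-0.08, 0.06, 0.1], [-0.04, -0.02, -0.0]]
```

Gripped, but the z crept up to 0.0315, so the plate sits near the tips. I regrip 4 mm lower.

Emit:
{"fn": "apply_moves", "kwargs": {"targets": [[[0, 0.04, 0], [-0.04, 0, 0], 72], [[0, 0, 0], [0, 0, 0], 72], [[0, 0.03, 0.12], [0, 0, 0], 72], [[0, 0, 0.04], [0, 0, 0], 72], [[0, 0, 0], [0, 0, 0], 72]]}}

```text
time_s: 13.25
tcp_pos: [0.5925, 0.0078, 0.0247]
eef_rot: [-180.0, -0.2, -88.7]
contact_force: [0.5, -0.8, 0.3]
gripper_width: 0.072
```

```bash
python3 plan.py .593 .008 .0275 -88.7
```

```text
at [592.5   7.8  24.7] [-1.800e+02 -1.600e-01 -8.871e+01] F [ 0.5 -0.8  0.3] M [-0.    0.14  0.01] w 72.0 t 13.25
[[-0.0, -0.01, -0.07], [-0.0, -0.02, -0.0]]
```

Emit:
{"fn": "apply_moves", "kwargs": {"targets": [[[0, 0, -0.07], [0, 0, 0], 72], [[0, 0, 0], [0, 0, 0], 55], [[0, 0, 0], [0, 0, 0], 55], [[0, 0, 0], [0, 0, 0], 55], [[0, 0, 0], [0, 0, 0], 55]], "squeeze": 50}}

```text
time_s: 13.75
tcp_pos: [0.5926, 0.0079, 0.0277]
eef_rot: [-180.0, -0.2, -88.7]
contact_force: [0.5, 0.2, -0.5]
gripper_width: 0.0591
```

```bash
python3 plan.py .593 .008 .0275 -88.7
```

```text
at [592.6   7.9  27.7] [-1.7999e+02 -1.6000e-01 -8.8710e+01] F [ 0.5  0.2 -0.5] M [ 0.04  0.06 -0.03] w 59.1 t 13.75
[[-0.0, -0.01, 0.0], [-0.0, -0.02, -0.0]]
```

Emit:
{"fn": "apply_moves", "kwargs": {"targets": [[[0.3, 0, 0], [0, 0, 0], 55], [[0.4, 0, 0], [0, 0, 0], 55], [[0.5, 0, 0], [0, 0, 0], 55], [[0.5, 0, 0], [0, 0, 0], 55]]}}

```text
time_s: 14.15
tcp_pos: [0.5939, -0.0625, 0.0276]
eef_rot: [180.0, -0.2, -88.5]
contact_force: [0.0, -0.4, -0.8]
gripper_width: 0.0589
```

```bash
python3 plan.py .595 -.11 .0278 -88.7 .02
```

```text
at [593.9 -62.5  27.6] [ 1.7998e+02 -1.5000e-01 -8.8510e+01] F [ 0.  -0.4 -0.8] M [0.08 0.01 0.02] w 58.9 t 14.15
[[0.5, 0.0, -0.0], [0.0, -0.02, 0.02]]
[[0.5, 0.0, -0.0], [0.0, 0.0, 0.0]]
[[0.19, 0.0, -0.0], [0.0, 0.0, 0.0]]
```

Emit:
{"fn": "apply_moves", "kwargs": {"targets": [[[0.5, 0, 0], [0, 0, 0], 55], [[0.5, 0, 0], [0, 0, 0], 55], [[0.2, 0, 0], [0, 0, 0], 55], [[0, 0, 0], [0, 0, 0], 55]]}}

```text
time_s: 14.55
tcp_pos: [0.5933, -0.1188, 0.0271]
eef_rot: [179.9, -0.2, -88.8]
contact_force: [-0.4, 0.2, -1.2]
gripper_width: 0.0589
```

```bash
python3 plan.py .595 -.11 .0278 -88.7 .02;python3 - <<'E'
from h import *
def dump(n,bx):
    c=snap(n,n+'B');i=c['img'][bx[1]:bx[3],bx[0]:bx[2]]
    return cv2.resize(i,(400,400),interpolation=cv2.INTER_CUBIC)
cv2.imwrite('pics/bothB.png',np.hstack([dump('scene',(190,170,330,310)),dump('side',(200,140,330,270))]))
E
```

```text
at [ 593.3 -118.8   27.1] [ 1.7987e+02 -1.7000e-01 -8.8800e+01] F [-0.4  0.2 -1.2] M [0.05 0.1  0.01] w 58.9 t 14.55
[[-0.22, -0.05, -0.02], [0.02, -0.02, -0.01]]
```

View pics/bothB.png

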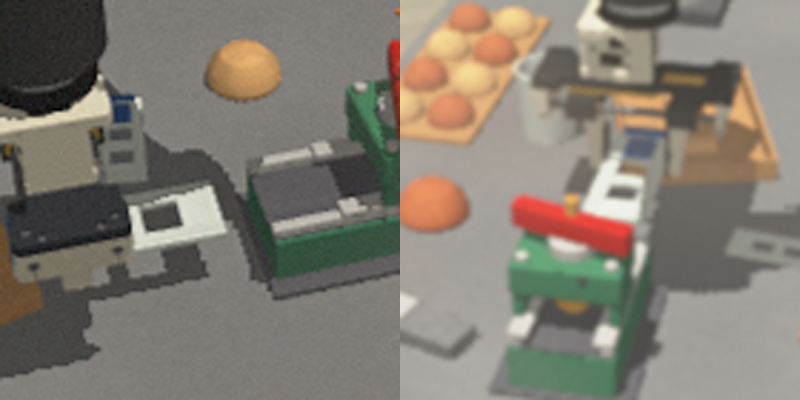

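The plate is held level and clear of the jig. I lift it and measure where it sits in the tool frame.

Emit:
{"fn": "apply_moves", "kwargs": {"targets": [[[0, 0, -0.4], [0, 0, 0], 55], [[0, 0, -0.6], [0, 0, 0], 55], [[0, 0, -0.4], [0, 0, 0], 55], [[0, 0, 0], [0, 0, 0], 55], [[0, 0, 0], [0, 0, 0], 55]]}}

```text
time_s: 15.15
tcp_pos: [0.5927, -0.114, 0.0835]
eef_rot: [179.7, -0.1, -88.5]
contact_force: [-0.7, 0.1, -2.3]
gripper_width: 0.0588
```

```bash
cat > held.py <<'E'
from h import *
from scipy.spatial.transform import Rotation as R
tag=sys.argv[1]
for n in('scene','side','wrist'):
    c=snap(n,n+tag);W=cloud(c);s=c['st'];hsv=cv2.cvtColor(c['img'],cv2.COLOR_BGR2HSV)
    Q=R.from_euler('xyz',s['eef_rot'],degrees=True)
    T=(Q.inv().apply((W-s['tcp_pos']).reshape(-1,3))*1000).reshape(W.shape)
    m=(abs(T[...,1])<45)&(T[...,0]>-135)&(T[...,0]<70)&(T[...,2]<-10)&(T[...,2]>-45)&np.isfinite(T[...,0])
    # exclude finger zone
    m1=m&((T[...,0]<-16)|(T[...,0]>18))
    p=T[m1]
    if len(p)<30: print(n,len(p));continue
    A=np.c_[p[:,:2],np.ones(len(p))]; w=np.ones(len(p),bool)
    for _ in range(6):
        k=np.linalg.lstsq(A[w],p[w,2],rcond=None)[0]; res=p[:,2]-A@k; w=abs(res)<1.5
    q=p[w];(cx,cy),wh,a=cv2.minAreaRect(q[:,:2].astype(np.float32))
    print(n,len(q),'tool c',round(cx,1),round(cy,1),'wh',np.round(wh,1),'a',round(a,2),'z(x=-33)',round(k@[-33,0,1],1),'slopes deg',np.round(np.degrees(k[:2]),2),'xr',q[:,0].min().round(1),q[:,0].max().round(1),'yr',q[:,1].min().round(1),q[:,1].max().round(1))
    b=(hsv[...,0]>100)&(hsv[...,0]<130)&(hsv[...,1]>100)&(abs(T[...,1])<40)&(T[...,0]>-20)&(T[...,0]<80)
    p=T[b&(T[...,2]>-60)&(T[...,2]<-10)]
    if len(p): print('  blue x',p[:,0].min().round(1),p[:,0].max().round(1),'y',p[:,1].min().round(1),p[:,1].max().round(1))
E
python3 plan.py .595 -.12 .085 -88.7 .02; python3 held.py C
```

```text
at [ 592.7 -114.    83.5] [ 1.7974e+02 -1.3000e-01 -8.8540e+01] F [-0.7  0.1 -2.3] M [-0.02  0.18  0.05] w 58.8 t 15.15
[[0.15, -0.05, -0.04], [0.03, -0.02, 0.02]]
scene 435 tool c -34.3 -0.1 wh [159.7  62. ] a 0.57 z(x=-33) -27.5 slopes deg [-0.22 -0.21] xr -114.2 45.7 yr -31.4 30.7
  blue x 44.2 45.0 y -21.1 -20.1
side 283 tool c -36.8 0.2 wh [163.5  59.9] a 0.26 z(x=-33) -28.8 slopes deg [-0.67 -0.31] xr -118.5 45.0 yr -30.0 30.0
wrist 7085 tool c 9.4 1.2 wh [72.4 60.5] a 0.31 z(x=-33) -27.4 slopes deg [-0.35  0.06] xr -26.8 45.7 yr -29.2 31.6
  blue x -7.5 45.7 y -28.4 33.6
```

View pics/wristC.png

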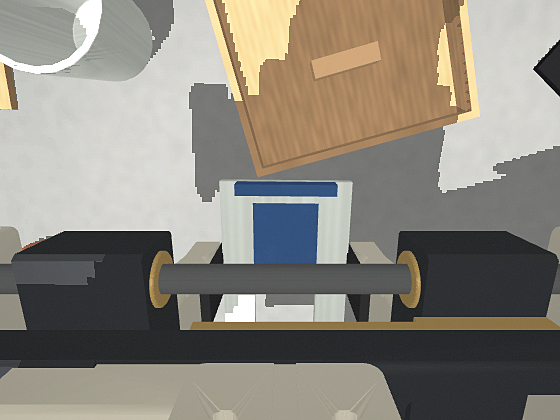

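The plate is held level. Its centre is at tool (-34.5, 0.5), about 25 mm above the reported TCP, and skewed by about 0.4°. Now over to the tray.

```bash
python3 plan.py .5796 -.3144 .0835 -73 .03 4
```

```text
at [ 592.3 -114.5   82.9] [ 1.7966e+02 -1.5000e-01 -8.8560e+01] F [ 0.3  0.2 -1.5] M [-0.01  0.08 -0.03] w 59.2 t 15.3
[[0.75, 0.07, 0.0], [0.01, -0.0, -0.5]]
[[0.74, 0.12, 0.0], [0.01, -0.0, -0.5]]
[[0.73, 0.17, -0.0], [0.01, -0.01, -0.5]]
[[0.72, 0.22, -0.0], [0.02, -0.0, -0.44]]
[[0.7, 0.26, -0.0], [-0.0, -0.0, -0.0]]
[[0.7, 0.26, -0.0], [-0.0, -0.0, -0.0]]
[[0.48, 0.18, -0.01], [-0.0, -0.0, -0.0]]
```

Emit:
{"fn": "apply_moves", "kwargs": {"targets": [[[0.4, 0.05, 0], [0, 0, -0.3], 55], [[0.7, 0.1, 0], [0, 0, -0.5], 55], [[0.7, 0.17, 0], [0.02, 0, -0.5], 55], [[0.7, 0.22, 0], [0.02, 0, -0.4], 55], [[0.7, 0.26, 0], [0, 0, -0.2], 55]]}}

```text
time_s: 15.8
tcp_pos: [0.5791, -0.2461, 0.0783]
eef_rot: [179.6, 0.1, -72.4]
contact_force: [1.5, 0.3, -1.4]
gripper_width: 0.0587
```

```bash
python3 plan.py .5796 -.3144 .0835 -73 .03 4
```

```text
at [ 579.1 -246.1   78.3] [ 1.7961e+02  8.0000e-02 -7.2400e+01] F [ 1.5  0.3 -1.4] M [-0.02  0.02 -0.02] w 58.7 t 15.8
[[0.71, 0.22, -0.06], [0.05, 0.01, 0.07]]
[[0.72, 0.21, -0.05], [-0.0, -0.0, 0.0]]
[[0.2, 0.07, -0.02], [-0.0, -0.0, 0.0]]
```

Emit:
{"fn": "apply_moves", "kwargs": {"targets": [[[0.6, 0.2, -0.06], [0.05, 0, 0.07], 55], [[0.5, 0.15, -0.05], [0, 0, 0], 55], [[0.2, 0.07, 0], [0, 0, 0], 55], [[0, 0, 0], [0, 0, 0], 55]]}}

```text
time_s: 16.2
tcp_pos: [0.5752, -0.3057, 0.0778]
eef_rot: [179.7, 0.3, -73.2]
contact_force: [-0.6, 0.6, -2.0]
gripper_width: 0.0589
```

```bash
python3 plan.py .5796 -.3144 .0635 -73 .03 4; python3 held.py D
```

```text
at [ 575.2 -305.7   77.8] [179.66   0.27 -73.15] F [-0.6  0.6 -2. ] M [0.01 0.14 0.02] w 58.9 t 16.2
[[0.24, -0.04, 0.36], [0.04, 0.03, -0.02]]
scene 489 tool c -34.5 0.2 wh [159.7  63.7] a 0.25 z(x=-33) -27.5 slopes deg [-0.18 -0.13] xr -114.4 45.4 yr -31.8 31.9
side 187 tool c -37.7 0.1 wh [165.2  59.4] a 0.86 z(x=-33) -28.7 slopes deg [-0.59 -0.3 ] xr -120.0 44.7 yr -30.2 30.2
wrist 7045 tool c 8.8 1.4 wh [72.7 60.3] a 0.52 z(x=-33) -27.4 slopes deg [-0.37  0.07] xr -27.4 45.4 yr -28.9 31.8
  blue x -8.8 45.3 y -31.5 33.8
```

View pics/sceneD.png

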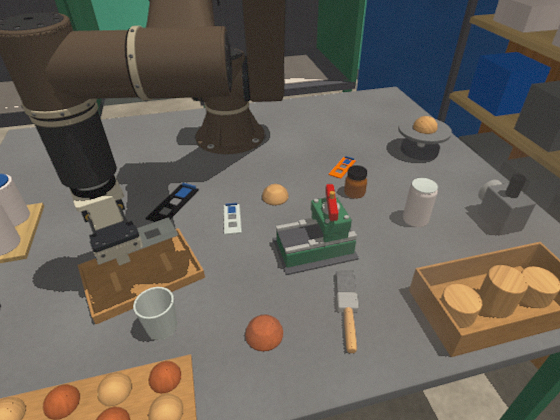

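Emit:
{"fn": "apply_moves", "kwargs": {"targets": [[[0.22, -0.04, 0.1], [0.04, 0.03, -0.02], 55], [[0, 0, 0.3], [0, 0, 0], 55], [[0, 0, 0.3], [0, 0, 0], 55], [[0, 0, 0.2], [0, 0, 0], 55], [[0, 0, 0], [0, 0, 0], 55]]}}

```text
time_s: 16.85
tcp_pos: [0.5805, -0.3094, 0.0385]
eef_rot: [-180.0, 0.0, -72.7]
contact_force: [-0.4, 0.5, -2.3]
gripper_width: 0.0587
```

```bash
python3 plan.py .5796 -.3144 .01 -73 .03 4
```

```text
at [ 580.5 -309.4   38.5] [-1.7997e+02  4.0000e-02 -7.2660e+01] F [-0.4  0.5 -2.3] M [-0.02  0.2   0.07] w 58.7 t 16.85
[[0.11, 0.06, 0.71], [-0.0, 0.01, 0.04]]
```

Emit:
{"fn": "apply_moves", "kwargs": {"targets": [[[0.11, 0.06, 0.15], [0, 0, 0.05], 55], [[0, 0, 0.25], [0, 0, 0], 55], [[0, 0, 0.2], [0, 0, 0], 55], [[0, 0, 0], [0, 0, 0], 55]]}}

```text
time_s: 17.25
tcp_pos: [0.5793, -0.3147, 0.0121]
eef_rot: [180.0, 0.1, -73.1]
contact_force: [-0.4, -0.2, -2.0]
gripper_width: 0.059
```

```bash
python3 plan.py .5796 -.3144 .0 -73 .03 4; python3 held.py E; python3 - <<'E'
from h import *
c=load('sceneE');cv2.imwrite('pics/sceneEz.png',cv2.resize(c['img'][200:330,60:220],(738,600),interpolation=cv2.INTER_CUBIC))
E
```

```text
at [ 579.3 -314.7   12.1] [ 1.80e+02  6.00e-02 -7.31e+01] F [-0.4 -0.2 -2. ] M [ 0.01  0.15 -0.01] w 59.0 t 17.25
[[-0.0, -0.01, 0.3], [0.0, 0.01, -0.01]]
scene 448 tool c -40.9 -0.0 wh [ 62.7 147.1] a 89.83 z(x=-33) -27.6 slopes deg [-0.25 -0.34] xr -114.5 32.5 yr -31.3 31.4
side 186 tool c -36.6 -0.1 wh [163.6  59.7] a 1.72 z(x=-33) -28.9 slopes deg [-0.47  0.01] xr -118.8 45.1 yr -30.4 30.8
wrist 7020 tool c 8.9 1.4 wh [72.5 60.2] a 0.58 z(x=-33) -27.4 slopes deg [-0.35  0.1 ] xr -27.3 45.4 yr -29.0 31.7
  blue x -8.7 45.3 y -31.1 34.4
```

View pics/sceneEz.png

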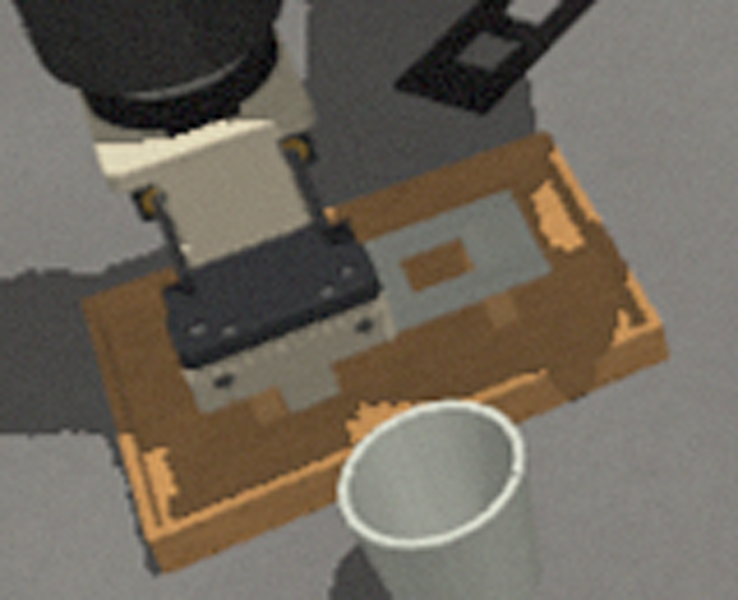

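Emit:
{"fn": "apply_moves", "kwargs": {"targets": [[[0, -0.01, 0.15], [0, 0, 0], 55], [[0, 0, 0.12], [0, 0, 0], 55], [[0, 0, 0.04], [0, 0, 0], 55], [[0, 0, 0], [0, 0, 0], 55]]}}

```text
time_s: 17.8
tcp_pos: [0.5817, -0.3149, 0.0015]
eef_rot: [-179.8, -0.1, -73.1]
contact_force: [-0.3, 0.3, -1.3]
gripper_width: 0.0587
```

```bash
python3 plan.py .5796 -.3144 -.0045 -73 .03 4
```

```text
at [ 581.7 -314.9    1.5] [-1.798e+02 -9.000e-02 -7.305e+01] F [-0.3  0.3 -1.3] M [-0.04  0.15  0.  ] w 58.7 t 17.8
[[-0.03, 0.05, 0.15], [-0.03, -0.01, -0.01]]
```

Emit:
{"fn": "apply_moves", "kwargs": {"targets": [[[-0.02, 0.05, 0.05], [-0.03, 0, 0], 55], [[0, 0, 0.04], [0, 0, 0], 55], [[0, 0, 0], [0, 0, 0], 55]]}}

```text
time_s: 18.1
tcp_pos: [0.5794, -0.3148, -0.0023]
eef_rot: [180.0, -0.1, -73.0]
contact_force: [0.7, -0.0, -1.2]
gripper_width: 0.0583
```

```bash
python3 plan.py .5796 -.3144 -.0045 -73 .03 4
```

```text
at [ 579.4 -314.8   -2.3] [ 1.7995e+02 -1.0000e-01 -7.3050e+01] F [ 0.7 -0.  -1.2] M [-0.04  0.06 -0.01] w 58.3 t 18.1
[[-0.01, -0.01, 0.06], [0.01, -0.01, -0.01]]
```

Emit:
{"fn": "apply_moves", "kwargs": {"targets": [[[0, 0, 0.04], [0, 0, 0], 55], [[0, 0, 0.02], [0, 0, 0], 55], [[0, 0, 0], [0, 0, 0], 55]]}}

```text
time_s: 18.4
tcp_pos: [0.5796, -0.3148, -0.0042]
eef_rot: [180.0, -0.1, -73.0]
contact_force: [-0.4, -0.5, -2.0]
gripper_width: 0.059
```

```bash
python3 plan.py .5796 -.3144 -.0045 -73 .03 4
```

```text
at [ 579.6 -314.8   -4.2] [ 1.7997e+02 -1.2000e-01 -7.3040e+01] F [-0.4 -0.5 -2. ] M [0.01 0.19 0.03] w 59.0 t 18.4
[[-0.01, -0.0, 0.01], [0.0, -0.01, -0.0]]
```

Emit:
{"fn": "apply_moves", "kwargs": {"targets": [[[0, 0, 0.03], [0, 0, 0], 55], [[0, 0, 0.02], [0, 0, 0], 55], [[0, 0, 0], [0, 0, 0], 55]]}}

```text
time_s: 18.7
tcp_pos: [0.5798, -0.3149, -0.0041]
eef_rot: [180.0, -0.2, -73.0]
contact_force: [-0.3, 0.4, -1.6]
gripper_width: 0.0587
```

```bash
python3 plan.py .5796 -.3144 -.0045 -73 .03 4; python3 - <<'E'
from h import *
r_=[r.get_state()['contact_force'] for _ in range(3)];print(np.round(r_,1))
E
```

```text
at [ 579.8 -314.9   -4.1] [ 1.8e+02 -1.6e-01 -7.3e+01] F [-0.3  0.4 -1.6] M [-0.03  0.16  0.01] w 58.7 t 18.7
[[-0.01, 0.0, 0.01], [0.0, -0.02, -0.0]]
[[-0.3  0.4 -1.6]
 [-0.3  0.4 -1.6]
 [-0.3  0.4 -1.6]]
```

Emit:
{"fn": "apply_moves", "kwargs": {"targets": [[[0, 0, 0.05], [0, 0, 0], 55], [[0, 0, 0.03], [0, 0, 0], 55]]}}

```text
time_s: 18.9
tcp_pos: [0.58, -0.315, -0.0044]
eef_rot: [-180.0, -0.2, -72.9]
contact_force: [-4.2, 3.3, 10.1]
gripper_width: 0.059
```

```bash
python3 plan.py .5796 -.3144 -.0045 -73 .03 4; python3 held.py F; python3 - <<'E'
from h import *
for t in('sceneF','sideF'):
    c=load(t);W=cloud(c);hsv=cv2.cvtColor(c['img'],cv2.COLOR_BGR2HSV)
    m=(hsv[...,1]<60)&(W[...,2]>.012)&(W[...,2]<.04)&(np.hypot(W[...,0]-.569,W[...,1]+.28)<.1)
    rect(W[m],t)
c=load('sideF');cv2.imwrite('pics/sideFz.png',cv2.resize(c['img'][130:220,240:350],(733,600),interpolation=cv2.INTER_CUBIC))
E
```

```text
at [ 580.  -315.    -4.4] [-179.98   -0.22  -72.94] F [-4.2  3.3 10.1] M [ 1.19  1.76 -0.07] w 59.0 t 18.9
[[-0.02, 0.01, 0.0], [-0.0, -0.03, 0.01]]
scene 145 tool c -23.9 -7.3 wh [ 63.4 187. ] a 83.16 z(x=-33) -19.7 slopes deg [ 4.41 -4.98] xr -114.8 69.7 yr -45.0 30.9
side 46 tool c 3.8 1.4 wh [137.9  53.3] a 7.71 z(x=-33) -25.2 slopes deg [-2.82 -1.74] xr -67.7 68.6 yr -21.6 37.1
wrist 6553 tool c 9.0 1.4 wh [72.2 60.4] a 0.58 z(x=-33) -27.4 slopes deg [ 0.24 -0.99] xr -27.1 45.4 yr -29.0 31.9
  blue x -8.9 45.3 y -31.4 34.1
sceneF 633 c 552.9 -289.6 wh 120.2 164.4 a 25.1 z [16.  23.2 26.5] xr [ 0.475  0.627 -0.351 -0.198]
sideF 411 c 552.0 -278.0 wh 168.5 138.9 a 82.4 z [16.3 24.6 37.7] xr [ 0.483  0.631 -0.364 -0.196]
```

View pics/sideFz.png

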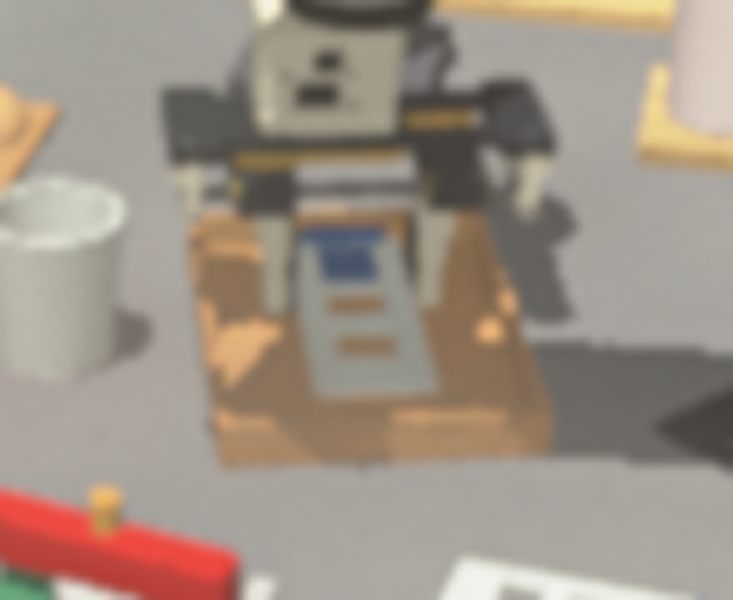

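I now have contact (10 N up at z = -4.4, as predicted), so the plate is on the rests. I ease off and release.

Emit:
{"fn": "apply_moves", "kwargs": {"targets": [[[0, 0, 0], [0, 0, 0], 59], [[0, 0, 0], [0, 0, 0], 64], [[0, 0, 0], [0, 0, 0], 70], [[0, 0, 0], [0, 0, 0], 74], [[0, 0, 0], [0, 0, 0], 74]]}}

```text
time_s: 19.55
tcp_pos: [0.5806, -0.3152, -0.0045]
eef_rot: [-179.9, -0.3, -72.9]
contact_force: [-0.3, -0.3, -0.1]
gripper_width: 0.0734
```

Emit:
{"fn": "apply_moves", "kwargs": {"targets": [[[0, 0, -0.2], [0, 0, 0], 74], [[0, 0, -0.6], [0, 0, 0], 74], [[0, 0, -1], [0, 0, 0], 74], [[0, 0, -1], [0, 0, 0], 74], [[0, 0, -1], [0, 0, 0], 74]]}}

```text
time_s: 20.05
tcp_pos: [0.5761, -0.3136, 0.1463]
eef_rot: [179.4, 0.2, -73.0]
contact_force: [1.2, -0.2, -0.1]
gripper_width: 0.074
```

```bash
python3 plan.py .35 -.45 .25 -73 ; python3 - <<'E'
from h import *
for n in('scene','side','wrist'):
    c=snap(n,n+'G');W=cloud(c);i=c['img'];hsv=cv2.cvtColor(i,cv2.COLOR_BGR2HSV);v,u=np.mgrid[0:420,0:560]
    m=((hsv[...,1]<60)|((hsv[...,0]>100)&(hsv[...,0]<130)))&(W[...,2]>.019)&(W[...,2]<.034)&(np.hypot(W[...,0]-.569,W[...,1]+.281)<.095)
    if n=='wrist': m&=(v<235)
    if m.sum()>9: rect(W[m],n)
c=load('sceneG');cv2.imwrite('pics/sGz.png',cv2.resize(c['img'][220:330,60:220],(800,550),interpolation=cv2.INTER_CUBIC))
E
```

```text
at [ 576.1 -313.6  146.3] [ 1.794e+02  1.700e-01 -7.300e+01] F [ 1.2 -0.2 -0.1] M [-0.03 -0.08 -0.  ] w 74.0 t 20.05
[[0.23, 0.91, -0.36], [0.08, 0.02, 0.0]]
[[0.23, 0.9, -0.37], [-0.0, 0.0, 0.0]]
[[0.23, 0.9, -0.37], [-0.0, 0.0, 0.0]]
[[0.22, 0.9, -0.36], [-0.0, 0.0, 0.0]]
[[0.23, 0.9, -0.36], [-0.0, 0.0, 0.0]]
[[0.22, 0.9, -0.37], [-0.0, 0.0, 0.0]]
[[0.22, 0.91, -0.36], [-0.0, 0.0, 0.0]]
[[0.03, 0.09, -0.04], [-0.0, 0.0, 0.0]]
scene 1355 c 545.6 -289.2 wh 114.4 159.5 a 17.0 z [20.  23.4 30.2] xr [ 0.48   0.623 -0.363 -0.198]
side 385 c 569.3 -278.9 wh 60.4 171.3 a 16.6 z [20.3 24.5 31.9] xr [ 0.519  0.618 -0.364 -0.189]
wrist 4317 c 580.7 -320.9 wh 60.1 78.0 a 16.6 z [21.9 23.5 31.6] xr [ 0.542  0.62  -0.367 -0.276]
```

View pics/sGz.png

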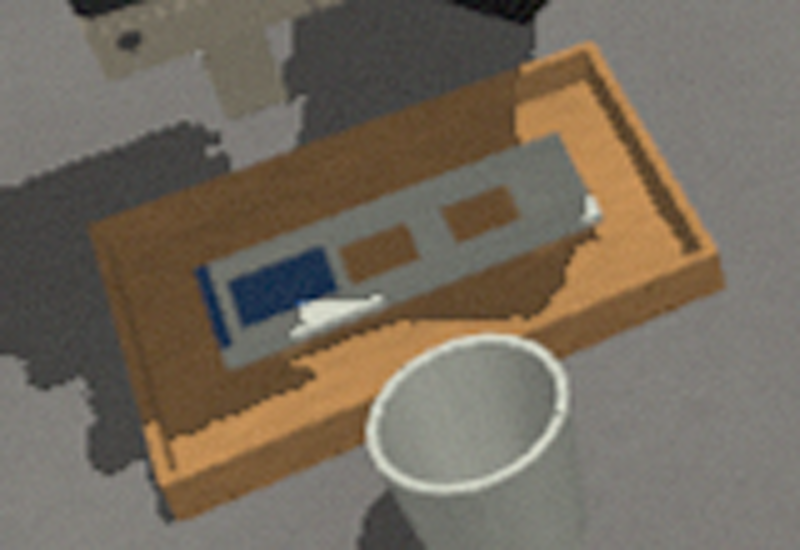

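View pics/wristG.png

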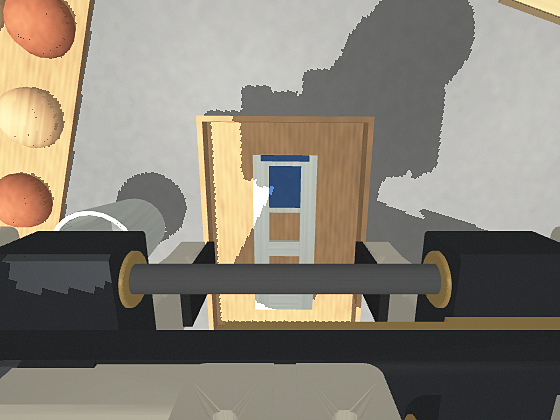

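The plate lies on the rests, right way up, and looks centred. I retract and then check precisely.

Emit:
{"fn": "apply_moves", "kwargs": {"targets": [[[0, 0, -1], [0, 0, 0], 74], [[0.2, 0.7, -0.6], [0, 0, 0], 74], [[0.2, 0.9, -0.2], [0, 0, 0], 74], [[0.2, 0.9, 0], [0, 0, 0], 74], [[0.2, 0.5, 0], [0, 0, 0], 74]]}}

```text
time_s: 20.7
tcp_pos: [0.4706, -0.3791, 0.2216]
eef_rot: [179.6, 0.1, -72.7]
contact_force: [0.7, 0.2, -0.4]
gripper_width: 0.0736
```

Emit:
{"fn": "apply_moves", "kwargs": {"targets": [[[0.5, 0.3, 0], [0, 0, 0], 74], [[0.4, 0.2, 0], [0, 0, 0], 74], [[0, 0, 0], [0, 0, 0], 74], [[0, 0, 0], [0, 0, 0], 74]]}}

```text
time_s: 21.1
tcp_pos: [0.4573, -0.4212, 0.2204]
eef_rot: [179.5, 0.3, -73.0]
contact_force: [-0.6, 0.2, -0.7]
gripper_width: 0.0741
```

```bash
python3 - <<'E'
from h import *
s=r.get_state();print(s['tcp_pos'],s['time_s'],np.round(s['contact_force'],1),np.round(s['qd'],2))
for n in('scene','side'):
    c=snap(n,n+'H');W=cloud(c);i=c['img'];hsv=cv2.cvtColor(i,cv2.COLOR_BGR2HSV);z=W[...,2];H,S=hsv[...,0],hsv[...,1]
    near=np.hypot(W[...,0]-.569,W[...,1]+.281)<.095
    m=((S<60)|((H>100)&(H<130)))&(z>.0205)&(z<.027)&near
    k=cv2.morphologyEx(m.astype(np.uint8),cv2.MORPH_OPEN,np.ones((2,2)));nn,l,st,cc=cv2.connectedComponentsWithStats(k)
    rect(W[l==1+st[1:,4].argmax()],n+' plate')
    p=W[l==1+st[1:,4].argmax()];A=np.c_[p[:,:2],np.ones(len(p))];kk=np.linalg.lstsq(A,p[:,2],rcond=None)[0];print(' slope deg',np.degrees(kk[:2]).round(2))
    tan=(H>5)&(H<25)&(S>70)&(np.hypot(W[...,0]-.569,W[...,1]+.281)<.16)
    rect(W[tan&(z>.0215)&(z<.03)],n+' rim')
    red=((H<6)|(H>174))&(S>150)&(z>.12)&(z<.16)&(np.hypot(W[...,0]-.591,W[...,1]-.144)<.08)
    rect(W[red],'bar')
c0,c1=load('scene0'),load('sceneH')
d=cv2.absdiff(c0['img'],c1['img']).max(2);print((d>60).sum())
c=load('sceneH');cv2.imwrite('pics/sHz.png',cv2.resize(c['img'][220:330,60:220],(800,550),interpolation=cv2.INTER_CUBIC))
# bystanders before/after
W0,W1=cloud(c0),cloud(c1)
for nm,(x,y,rr) in dict(shell_a=(.376,.07,.06),shell_b=(.786,-.05,.06),jar=(.408,.293,.05),cup=(.718,-.24,.045),brush=(.775,.122,.1),can=(.556,.397,.05)).items():
    o=[]
    for W in(W0,W1):
        p=W[(np.hypot(W[...,0]-x,W[...,1]-y)<rr)&(W[...,2]>.012)]; o+=[np.round(p.mean(0)*1000,1)]
    print(nm,o)
E
```

```text
[ 0.45734148 -0.42123792  0.22037259] 21.1 [-0.6  0.2 -0.7] [-0.75  0.47 -0.12  0.04  0.06  0.32]
scene plate 1257 c 566.0 -280.3 wh 70.0 162.9 a 17.0 z [ 4.9 23.2 25.6] xr [ 0.509  0.621 -0.357 -0.198]
 ** On entry to DLASCL parameter number  4 had an illegal value
 ** On entry to DLASCL parameter number  4 had an illegal valueTraceback (most recent call last):
  File "<stdin>", line 9, in <module>
    x, resids, rank, s = _umath_linalg.lstsq(a, b, rcond,
                         ~~~~~~~~~~~~~~~~~~~^^^^^^^^^^^^^
                                             signature=signature)
                                             ^^^^^^^^^^^^^^^^^^^^
    raise LinAlgError("SVD did not converge in Linear Least Squares")
numpy.linalg.LinAlgError: SVD did not converge in Linear Least Squares
```

View pics/sceneH.png

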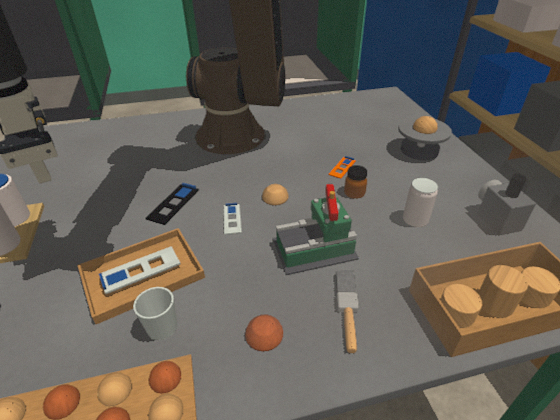

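```bash
python3 - <<'E'
from h import *
snap('side','sideH')
for n in('scene','side'):
    c=load(n+'H');W=cloud(c);i=c['img'];hsv=cv2.cvtColor(i,cv2.COLOR_BGR2HSV);z=W[...,2];H,S=hsv[...,0],hsv[...,1]
    t=np.radians(-73.4);ex=np.array([np.cos(t),np.sin(t)]);ey=np.array([-ex[1],ex[0]])
    D=W[...,:2]-[.569,-.2815];X=D@ex*1000;Y=D@ey*1000
    m=((S<70)|((H>100)&(H<130)))&(z>.0205)&(z<.027)&(abs(X)<92)&(abs(Y)<42)
    p=W[m]; rect(p,n+' plate'); q=np.c_[X[m],Y[m]]
    print('  tray frame pct', np.percentile(q,[.5,99.5],axis=0).round(1).tolist(), 'rect',cv2.minAreaRect(q.astype(np.float32)))
    A=np.c_[q/1000,np.ones(len(q))];print('  slope deg',np.degrees(np.linalg.lstsq(A,p[:,2],rcond=None)[0][:2]).round(2))
    tan=(H>5)&(H<25)&(S>70)&(abs(X)<125)&(abs(Y)<90)&(z>.0215)&(z<.03)
    rect(W[tan],n+' rim'); print('  rim in tray frame',cv2.minAreaRect(np.c_[X[tan],Y[tan]].astype(np.float32)))
    red=((H<6)|(H>174))&(S>150)&(z>.12)&(z<.16)&(np.hypot(W[...,0]-.591,W[...,1]-.144)<.08)
    rect(W[red],'bar')
for a in('scene','side'):
  W0,W1=cloud(load(a+'0')),cloud(load(a+'H'))
  for nm,(x,y,rr) in dict(shell_a=(.376,.07,.06),shell_b=(.786,-.05,.06),jar=(.408,.293,.05),cup=(.718,-.24,.045),brush=(.775,.122,.1),can=(.556,.397,.05)).items():
    o=[]
    for W in(W0,W1):
        p=W[(np.hypot(W[...,0]-x,W[...,1]-y)<rr)&(W[...,2]>.012)]; o+=[np.round(p.mean(0)*1000,1).tolist()]
    print(a,nm,o)
E
```

```text
scene plate 1270 c 569.8 -281.9 wh 63.7 160.0 a 17.0 z [21.  23.4 25.7] xr [ 0.521  0.622 -0.361 -0.198]
  tray frame pct [[-78.6, -29.5], [78.4, 32.0]] rect ((0.6524200439453125, 0.6444377899169922), (160.00474548339844, 63.70944595336914), 0.40057697892189026)
  slope deg [ 0.01 -0.06]
scene rim 758 c 569.4 -281.4 wh 163.3 230.6 a 16.8 z [21.7 24.  26.5] xr [ 0.459  0.678 -0.414 -0.15 ]
  rim in tray frame ((-0.01222991943359375, 0.392547607421875), (230.5548553466797, 163.3074493408203), 0.23662690818309784)
bar 246 c 592.4 143.0 wh 17.5 102.5 a 76.3 z [130.3 148.7 151.7] xr [0.543 0.643 0.124 0.162]
side plate 333 c 569.0 -279.3 wh 60.9 170.0 a 16.3 z [21.  24.6 26.7] xr [ 0.519  0.618 -0.364 -0.195]
  tray frame pct [[-83.6, -29.2], [80.1, 30.7]] rect ((-2.1381149291992188, 0.6653327941894531), (60.91234588623047, 169.99658203125), 89.65593719482422)
  slope deg [0.25 0.45]
side rim 262 c 569.1 -280.4 wh 160.4 242.2 a 17.1 z [21.7 24.8 28. ] xr [ 0.461  0.677 -0.409 -0.145]
  rim in tray frame ((-0.9874725341796875, 0.39929962158203125), (242.21209716796875, 160.4298858642578), 0.4651772677898407)
bar 345 c 589.7 149.2 wh 17.4 100.3 a 76.8 z [131.8 145.  151.3] xr [0.541 0.639 0.13  0.168]
scene shell_a [[385.2, 63.9, 26.4], [385.6, 64.1, 26.3]]
scene shell_b [[795.1, -54.3, 26.9], [794.9, -54.2, 27.0]]
scene jar [[421.1, 281.1, 53.6], [421.2, 280.6, 52.6]]
scene cup [[718.8, -242.5, 53.6], [718.9, -242.6, 53.4]]
scene brush [[769.3, 123.2, 18.5], [769.8, 123.0, 18.5]]
scene can [[569.8, 384.4, 74.8], [569.8, 384.5, 74.9]]
side shell_a [[372.1, 83.1, 26.3], [371.9, 83.0, 26.5]]
side shell_b [[780.3, -36.8, 26.1], [779.8, -36.8, 26.1]]
side jar [[407.0, 303.6, 54.7], [407.0, 303.6, 54.4]]
side cup [[715.3, -230.4, 56.1], [715.4, -230.3, 55.5]]
side brush [[756.9, 133.0, 18.6], [756.1, 133.4, 18.5]]
side can [[549.8, 414.7, 78.6], [549.7, 414.8, 78.5]]
```

The plate is centred within about 1 mm and 0.2° of the tray, level at z ≈ 23 mm on top. The handle is still at about 75°, and nothing else moved. I hand in.

```bash
python3 -c "
from plant import r
print(r.close_job())"
```

```text
the job is handed in; nothing more can be done
None
```

The mask plate is off the jig, lying right way up on the two rests in the drying tray. The clamp is left open, and I handed the job in after about 21 s of robot time.

- **Clamp:** The handle loosens counter-clockwise. It gave a steady drag of about 0.22 N m past the 0.05 rad blocking limit, so I did not need to try the other way. I turned it to about 1.3 rad, and the last pictures still show it at about 76°.
- **Plate:** I pushed it out by the rib to about 68 mm overhang and pinched it just past the jig end. I then pulled it clear, lifted it, and lowered it until the rests pushed back with about 10 N before opening the fingers.
- **Placing:** In the scene camera the plate centre is within about 1 mm of the tray centre and square to about 0.2°. It lies level, with its top at about 23 mm. The bystanders show no shift beyond measurement noise (1 mm or less).

Two things disagreed:
- **Fingertips:** The interface says they stand 17 mm ahead of the TCP, but all three cameras showed them about 12 mm behind it. I worked to the measured offset, and the contact with the rests came at the height it predicted.
- **Side camera:** It puts the plate about 1–2 mm further along the tray than the scene camera does. Its measured lengths came out too long, so I trusted it less.

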